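# Turn round a roll-top cartridge processor

### The job

The last extraction run is over: raise the processor's roll-top shutter until it stays open by itself, take out every used cartridge left in the lanes and put it in the steel waste tray, and set each fresh cartridge standing on the bench flat into a lane of its own. When all are loaded, lower the shutter right down onto the sill again, then twist the spring-return start switch clockwise to its stop and let it spring back. Leave the white trough, the blue tip box and the amber bottle where they are.

Things in the scene. Friction and masses are not known exactly. Their poses are not given: they have to be found in the camera images.
- processor: white bench-top cartridge processor, fixed, 370 mm deep, 380 mm wide, 234 mm high; origin on the bench below the middle of the shutter axis; x to its rear, -x to its front (robot side), y to its left. Two half-round side cheeks, 12 mm thick, radius 184 mm about the shutter axis, inner faces 356 mm apart. A sill 8 mm thick, 109 mm high stands 163 mm in front of the origin.
- shutter (a joint): slatted grey roller shutter in circular side tracks; angle raised: 0 = down on the sill, 1.22 = fully open (stop). Slats travel about shutter_axis at 170 mm radius, the lift bar at 215 mm. It weighs 600 g and is damped: let go below about 0.6 it sinks shut, above about 0.8 it runs back to the open stop and stays there. About 3 N at the bar raises it.
- shutter_axis (a point): middle of the level axis of the circular tracks, 50 mm above the bench; y is the axis, x points to the rear. When open, the slats lie behind the axis under the fixed rear hood, and the deck is free from above from 160 mm in front of the axis to just behind it.
- shutter_bar (a point): middle of the round steel lift bar (12 mm thick, 130 mm long, along the processor's y) that stands 45 mm off the bottom rail on two posts 116 mm apart. From the axis it is seen 26 degrees above level, in front, when the shutter is down (144 mm above the bench), and 96 degrees, just past straight up, when open (264 mm). It may turn within a pinch.
- start_switch (a joint): black wing switch on the white console (240 x 110 x 135 mm high) at the processor's right side, upright axis; 0 = rest, grows clockwise seen from above to its stop at 1.2 rad; a spring returns it (0.16 N m at the stop).
- switch_grip (a point): middle of the switch's wing, to be pinched across its 16 mm: the wing is 60 mm long (along this point's x; y is across it), 30 mm high, its top 13 mm above this point, which lies 163 mm above the bench.
- waste_tray_in (a point): centre of the inner floor of the steel waste tray, fixed, 160 x 200 x 50 mm outside, 4 mm walls, open on top; x is its 160 mm side.
- lane1 (a point): centre of the floor of the left lane on the aluminium deck, 54 mm above the bench, 90 mm in front of the shutter axis; x runs along the lane to the rear. A lane is a shallow recess 124 x 43 mm between ribs 6 mm high; lanes are 70 mm apart.
- lane2 (a point): centre of the floor of the middle lane on the aluminium deck, 54 mm above the bench, 90 mm in front of the shutter axis; x runs along the lane to the rear. A lane is a shallow recess 124 x 43 mm between ribs 6 mm high; lanes are 70 mm apart.
- lane3 (a point): centre of the floor of the right lane on the aluminium deck, 54 mm above the bench, 90 mm in front of the shutter axis; x runs along the lane to the rear. A lane is a shallow recess 124 x 43 mm between ribs 6 mm high; lanes are 70 mm apart.
- used1_c (a point): used cartridge, if there is one in the left lane: white, wells in a row, its foil top pierced with seven dark holes, 112 x 34 x 38 mm (long, wide, high), 80 g (varies by a fifth); this point is at its very centre, x along its length, z up. Its long upright sides are parallel and 34 mm apart.
- used2_c (a point): used cartridge, if there is one in the middle lane: white, wells in a row, its foil top pierced with seven dark holes, 112 x 34 x 38 mm (long, wide, high), 80 g (varies by a fifth); this point is at its very centre, x along its length, z up. Its long upright sides are parallel and 34 mm apart.
- used3_c (a point): used cartridge, if there is one in the right lane: white, wells in a row, its foil top pierced with seven dark holes, 112 x 34 x 38 mm (long, wide, high), 80 g (varies by a fifth); this point is at its very centre, x along its length, z up. Its long upright sides are parallel and 34 mm apart.
- fresh1_c (a point): fresh cartridge, if there: white, wells in a row, whole foil top, standing on the bench to the left, 112 x 34 x 38 mm (long, wide, high), 80 g (varies by a fifth); this point is at its very centre, x along its length, z up. Its long upright sides are parallel and 34 mm apart.
- fresh2_c (a point): fresh cartridge, if there: white, wells in a row, whole foil top, standing on the bench to the left, 112 x 34 x 38 mm (long, wide, high), 80 g (varies by a fifth); this point is at its very centre, x along its length, z up. Its long upright sides are parallel and 34 mm apart.
- fresh3_c (a point): fresh cartridge, if there: white, wells in a row, whole foil top, standing on the bench to the left, 112 x 34 x 38 mm (long, wide, high), 80 g (varies by a fifth); this point is at its very centre, x along its length, z up. Its long upright sides are parallel and 34 mm apart.
- trough: white reagent trough, empty, 140 x 97 x 40 mm, loose; origin under its centre. Not part of the job.
- tip_box: blue pipette-tip box, 120 x 82 x 60 mm, loose; origin under its centre. Not part of the job.
- bottle: amber jar with a black cap, 68 mm across, 130 mm high, loose; origin under its centre. Not part of the job.

How it is judged:
By the outcome, as a careful person would: the job done as asked, in the order asked, and still so for the second after the job is handed in, with the robot touching nothing.
Of used1, used2, used3 only 1 to 2 are there at a start; the rules pass over those that are not, and their reading is None.
Of fresh1, fresh2, fresh3 only 2 to 3 are there at a start; the rules pass over those that are not, and their reading is None.
At some moment in a run one of fresh1, fresh2, fresh3 may be knocked a few centimetres aside while the robot is not near it.
Once in a run the grip may slacken for a moment while it holds something.
It also fails if it takes over 210 s, if anything falls off the work surface, if the arm or the gripper's body presses on something with over 40 N, if the wrist force passes 120 N, or if a joint passes its speed limit or range.

### The arm

A 6-joint arm with a two-finger parallel gripper is mounted at the origin on the work surface. World frame = base frame: x ahead of the robot, y to its left, z up, the work surface at z = 0. Lengths are in m, angles in rad, forces in N, time in s.
With the tool pointing down it reaches from about 0.25 to 0.85 m from the base axis. Payload 12.5 kg.
Tool frame: the origin (TCP) lies midway between the tips of the shut fingers; the grasp point (between the pads) lies 19 mm behind it; z points along the fingers, y is the line along which they close (so a half turn about z gives the same grasp; the last joint's range is limited). The gripper opens to 93 mm and grips with 3 to 60 N. Pads are 15 mm wide; open, the fingers measure 128 mm over their backs; the gripper's body (75 mm by 188 mm) begins 65 mm behind the grasp point.
Start: joints at [1.104, 0.351, 1.652, -0, 1.139, -0.085], TCP at [0.205, 0.51, 0.219] pointing down, gripper open.
Joint ranges: [-2.75, 2.75], [-0.79, 2.1], [0.01, 2.65], [-1.57, 4.71], [0.07, 3.14], [-2.87, 2.87]. Speed limits (rad/s): [2.22, 2.22, 2.79, 3.14, 3.14, 3.14].

### API

Orientations are given as [roll, pitch, yaw] about the fixed x, y, z axes, in that order (R = Rz(yaw) Ry(pitch) Rx(roll)).
In Python, from workcell import manip, cams, nets gives the robot as it stands. The module is installed in compiled form; this text tells all that it offers.
- The arm moves only by the tool servo_tool, never from a script. Its argument "steps" is a list that holds one entry, the list of rows, each a list of 7 numbers: the closure, from 0 (fully open) to 1 (shut), then the shift along the tool's x, y, z normalised to -1 to 1, where 1 is 0.04 m, then the turn, a rotation vector about the tool's x, y, z normalised to -1 to 1, where 1 is pi rad. In form: [[[fingers, tx, ty, tz, rx, ry, rz], ...]]. A call has 1 to 12 rows; each row shifts and turns the commanded pose from where the row before left it, along the tool's axes as they then stand; what a row does not reach is not made up. A row lasts 1/10 s, in which the tool goes at most 50 mm and 8.59 degrees, less where a joint would pass 70% of its speed; a pose out of reach is approached as far as the arm can. A call with a number of a shift or a turn outside -1 to 1 is refused whole. A call with a gripper value outside its range is refused whole. The fingers move at their own pace and stop on an object; "force" is the grip in N (left out, the last holds). Time passes only in rows, so rows that do not move let the fingers close. It gives the time, the measured TCP pose, the force, the opening and the grip force at its end, in the units of the state.
- manip.observe(): the state, without advancing time (a new reading comes with each control period).
- cams.snapshot(name): name is "scene" or "top" or "wrist"; returns (picture, depth): 420x560x3 uint8, red, green, blue; 420x560 float32, m along the optical axis (not along the pixel's ray), 0 where there is no reading.
- cams.camera_info(name): a dict with "fx", "fy", "cx", "cy" (pixels), "R" (3x3) and "t" (3): a world point X has camera coordinates R X + t. Camera axes: x right, y down, z forward; pixel columns grow to the right and rows downward; lengths in m; the calibration is good to about 2 mm. The wrist camera is an equidistant fisheye: a pixel r from the principal point sees the ray r / f radians off the axis. A picture is of the moment at which its call begins: read the wrist's pose just before it. camera_info takes no time and is no camera call; for the wrist camera it gives the pose at the moment of the call.
- manip.finish_job(): hands the job in; it is judged then, once.
Trained networks look in the newest picture that a camera, given by its name, has taken for a name from the list of things; names that differ only in an ending like _2 or _b are one class to them, and where a whole thing is asked for, a point or a joint stands for the part that bears it (a point fixed in the world has none). Each returns a list of dicts, best first, with "conf" (0 to 1); they miss things now and then, are a little off and sometimes report something else, mostly with a low value. They report only what shows in the picture. A call takes as long as a camera call.
- nets.search_frame(camera, thing): "at" ([column, row] in pixels, amid what is visible of it).
The state is a dict: "clock": time; "joint_positions": joint angles; "qvel": joint speeds; "tau": joint torques, N m; "eef_pos": TCP position; "ee_rot": TCP orientation; "ft_force": force on the tool from outside, world axes, zero at the start; "moment": the same for the moment, N m; "width": finger opening in m; "finger_force": force on a finger pad.
Only numpy, scipy, OpenCV 4.12 (cv2) and the standard library are available. Lean on these libraries where they do the work, as an engineer would, in place of code of your own. Each camera call takes 0.05 s, during which the arm holds its last target. There are 200 camera calls.

## Working session

There is one attempt and no reset: what is moved stays moved. The work goes in short steps, Python scripts to look and compute and a tool call to move; the robot and the scene stay as the last step left them, time stands still between calls to the robot, and variables do not carry over. Pictures are saved under pics/ and viewed, at most 14 in all, crops included, and the job is handed in when it is done.

Besides the shell and the picture viewer there is one more tool, called after ">>>" in YAML: its name, and indented under it one key for each argument. servo_tool: Moves the arm, as the interface text tells. Its arguments: {"type":"object","properties":{"steps":{"type":"array","items":{"type":"array","items":{"type":"array","items":{"type":"number"}}}},"force":{"type":"number"}},"required":["steps"]}

```bash
mkdir -p pics; cat > h.py <<'E'
import numpy as np, cv2
from scipy.spatial.transform import Rotation as Ro
from workcell import manip, cams, nets
def snap(n,f=None):
    info=cams.camera_info(n); p,d=cams.snapshot(n)
    if f: cv2.imwrite('pics/'+f,p[:,:,::-1])
    return p,d,info
def cloud(d,i):
    v,u=np.mgrid[0:d.shape[0],0:d.shape[1]]
    P=np.stack([(u-i['cx'])/i['fx']*d,(v-i['cy'])/i['fy']*d,d],-1)
    W=(P-np.array(i['t']))@np.array(i['R'])
    W[d<=0]=np.nan
    return W
E
python3 - <<'E'
from h import *
print(manip.observe())
for n in('scene','top'):
    p,d,i=snap(n,n+'1.png'); np.savez(n+'1.npz',p=p,d=d,**{k:np.array(v) for k,v in i.items()})
    W=cloud(d,i); print(n,-np.array(i['R']).T@np.array(i['t']),i['fx'])
    for t in['processor','shutter_bar','start_switch','switch_grip','waste_tray_in','used1_c','fresh1_c','trough','tip_box','bottle']:
        for r in nets.search_frame(n,t)[:4]:
            u,v=np.round(r['at']).astype(int); print(t,round(r['conf'],2),u,v,W[v,u].round(3))
E
```

```text
{'clock': 0.0, 'joint_positions': array([ 1.10436363e+00,  3.51236210e-01,  1.65241755e+00, -3.59956623e-06,
        1.13908144e+00, -8.46378471e-02]), 'qvel': array([-1.32575802e-03,  5.30378914e-04,  2.30538672e-03,  2.15568055e-03,
       -7.78228250e-04, -4.77831165e-06]), 'tau': array([-2.05504836e-05, -4.97304726e+01, -2.85260779e+01,  6.99510681e-02,
        2.55744229e-02, -1.66925547e-04]), 'eef_pos': array([0.20476695, 0.51009781, 0.21810393]), 'ee_rot': array([-3.14045393e+00, -9.33306981e-05,  2.75979926e+00]), 'ft_force': array([ 0.11776935,  0.37576483, -0.33486523]), 'moment': array([0.03601208, 0.02911134, 0.02468254]), 'finger_force': 0.0, 'width': 0.09271215296667085}
scene [ 0.5654754  -0.5780294   1.95035456] 515.8919143269616
processor 0.65 309 248 [ 0.638 -0.147  0.223]
shutter_bar 0.88 300 230 [ 0.603 -0.083  0.213]
start_switch 0.58 272 306 [ 0.53  -0.347  0.159]
switch_grip 0.68 309 156 [0.618 0.293 0.009]
switch_grip 0.49 271 304 [ 0.526 -0.344  0.184]
waste_tray_in 0.88 310 157 [0.622 0.288 0.009]
used1_c 0.31 273 303 [ 0.533 -0.34   0.181]
fresh1_c 0.58 244 148 [0.353 0.285 0.048]
trough 0.7 294 92 [0.531 0.588 0.002]
tip_box 0.65 218 333 [ 0.347 -0.448  0.069]
top [0.13338782 0.0252283  1.83258424] 524.6196903079215
processor 0.9 320 164 [ 0.612 -0.101  0.211]
shutter_bar 0.93 315 171 [ 0.59  -0.084  0.206]
start_switch 0.77 393 192 [ 0.518 -0.336  0.174]
switch_grip 0.5 393 188 [ 0.531 -0.337  0.175]
waste_tray_in 0.63 212 182 [0.621 0.274 0.008]
fresh1_c 0.86 204 256 [0.352 0.3   0.041]
fresh1_c 0.21 323 166 [ 0.603 -0.11   0.217]
trough 0.62 135 203 [0.555 0.548 0.008]
trough 0.24 393 191 [ 0.52  -0.335  0.18 ]
tip_box 0.9 422 247 [ 0.349 -0.445  0.054]
bottle 0.63 445 173 [ 0.585 -0.525  0.135]
```

```bash
python3 - <<'E'
import cv2,numpy as np
a=cv2.imread('pics/scene1.png')[60:380,140:420];b=cv2.imread('pics/top1.png')[110:360,100:480]
cv2.imwrite('pics/s1c.png',cv2.resize(a,None,fx=1.85,fy=1.85,interpolation=cv2.INTER_CUBIC));cv2.imwrite('pics/t1c.png',cv2.resize(b,None,fx=2,fy=2,interpolation=cv2.INTER_CUBIC))
E
```

```text
(no output)
```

View pics/s1c.png

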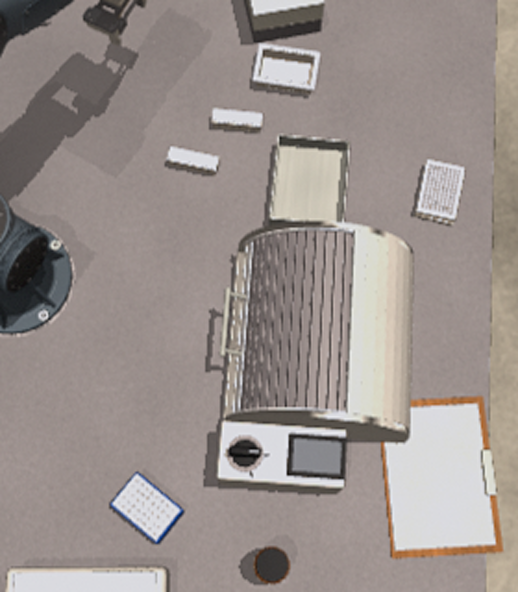

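View pics/t1c.png

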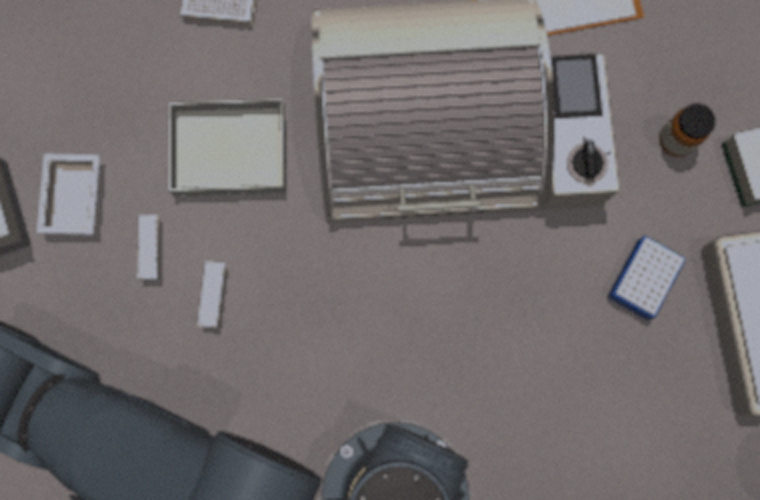

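```bash
cat > fit.py <<'E'
from h import *
from scipy.optimize import least_squares
C=[]
for n in('scene','top'):
    z=np.load(n+'1.npz'); W=cloud(z['d'],dict(R=z['R'],t=z['t'],fx=z['fx'],fy=z['fy'],cx=z['cx'],cy=z['cy'])).reshape(-1,3); W=W[~np.isnan(W[:,0])]
    C.append(W)
    # shutter cylinder
    S=W[(W[:,2]>.14)&(W[:,2]<.214)&(W[:,0]>.45)&(W[:,0]<.63)&(W[:,1]>-.23)&(W[:,1]<.04)]
    def f(q):
        c,s=np.cos(q[1]),np.sin(q[1]); xl=S[:,0]*c+(S[:,1]+.1)*s-q[0]
        return np.hypot(xl,S[:,2]-.05)-.175
    r=least_squares(f,[.7,0.05],loss='soft_l1',f_scale=.004); q=r.x
    print(n,'axis x at y=-.1 line',q,'med',np.median(f(q)),np.std(f(q)))
    c,s=np.cos(q[1]),np.sin(q[1])
    xl=W[:,0]*c+(W[:,1]+.1)*s-q[0]; yl=-W[:,0]*s+(W[:,1]+.1)*c
    rad=np.hypot(xl,W[:,2]-.05); ang=np.arctan2(W[:,2]-.05,-xl)
    b=(rad>.2)&(rad<.232)&(ang>.2)&(ang<.7)&(abs(yl)<.15)
    print(' bar',b.sum(),W[b].mean(0).round(4),'yl',np.percentile(yl[b],[1,5,50,95,99]).round(4),'rad',np.median(rad[b]).round(4),np.rad2deg(np.median(ang[b])))
    pr=(W[:,2]>.17)&(W[:,2]<.25)&(abs(xl)<.12)&(abs(yl+.0)<.6); 
    print(' proc yl range',np.percentile(yl[pr],[.3,1,99,99.7]).round(4))
    # cartridges
    m=(W[:,2]>.026)&(W[:,2]<.055)&(W[:,0]>.2)&(W[:,0]<.5)&(W[:,1]>.15)&(W[:,1]<.48)
    P=W[m]; lab=[]
    g=np.zeros((300,330),np.uint8); ij=((P[:,:2]-[.2,.15])*1000).astype(int); g[ij[:,0].clip(0,299),ij[:,1].clip(0,329)]=1
    g=cv2.dilate(g,np.ones((7,7)));k,L=cv2.connectedComponents(g)
    for t in range(1,k):
        Q=P[L[ij[:,0],ij[:,1]]==t]
        if len(Q)<60: continue
        (cx,cy),(w,h),a=cv2.minAreaRect(Q[:,:2].astype(np.float32)); 
        if w<h: a+=90
        print(' cart',len(Q),round(cx,4),round(cy,4),'size',round(w,3),round(h,3),'yaw',a,'z',np.percentile(Q[:,2],90).round(3))
    m=(W[:,2]>.042)&(W[:,2]<.056)&(W[:,0]>.45)&(W[:,0]<.75)&(W[:,1]>.12)&(W[:,1]<.42)
    print(' tray',cv2.minAreaRect(W[m][:,:2].astype(np.float32)))
    m=(W[:,2]>.165)&(W[:,2]<.19)&(W[:,0]>.45)&(W[:,0]<.6)&(W[:,1]>-.42)&(W[:,1]<-.27)
    print(' switch',m.sum(),W[m].mean(0).round(4),cv2.minAreaRect(W[m][:,:2].astype(np.float32)))
    m=(W[:,2]>.125)&(W[:,2]<.145)&(W[:,0]>.4)&(W[:,0]<.75)&(W[:,1]>-.5)&(W[:,1]<-.3)
    print(' console',cv2.minAreaRect(W[m][:,:2].astype(np.float32)))
    m=(W[:,2]>.1)&(W[:,2]<.118)&(W[:,0]>.42)&(W[:,0]<.6)&(W[:,1]>-.3)&(W[:,1]<.12)
    print(' sill',W[m].mean(0),cv2.minAreaRect(W[m][:,:2].astype(np.float32)))
E
python3 fit.py
```

```text
scene axis x at y=-.1 line [0.65959494 0.02589878] med -0.0005250197129188505 0.011212903060962533
 bar 138 [ 0.4674 -0.0907  0.1494] yl [-0.0692 -0.0631 -0.0014  0.0621  0.0675] rad 0.2174 27.31547330024618
 proc yl range [-0.1924 -0.1914  0.1846  0.1884]
 cart 230 0.3491 0.3032 size 0.04 0.112 yaw 169.61621856689453 z 0.046
 cart 221 0.4365 0.411 size 0.043 0.112 yaw 178.07687377929688 z 0.048
 tray ((0.5766938924789429, 0.30050230026245117), (0.23266024887561798, 0.2564180791378021), 5.117978096008301)
 switch 120 [ 0.5358 -0.3186  0.1767] ((0.5496227145195007, -0.31109052896499634), (0.07952412962913513, 0.0929764062166214), 85.59876251220703)
 console ((0.6000396609306335, -0.34489864110946655), (0.2404835969209671, 0.08967508375644684), 0.004873913247138262)
 sill [ 0.49395373 -0.08408438  0.11016429] ((0.49413424730300903, -0.08484672009944916), (0.023784073069691658, 0.376555472612381), 1.2236522436141968)
top axis x at y=-.1 line [0.66065049 0.01967013] med -0.0005002135775397099 0.01082114751093188
 bar 166 [ 0.4671 -0.0927  0.1495] yl [-0.0682 -0.063  -0.0008  0.06    0.0663] rad 0.2186 27.262554546282235
 proc yl range [-0.1912 -0.1883  0.1847  0.1872]
 cart 329 0.3518 0.2985 size 0.036 0.111 yaw 173.52422332763672 z 0.044
 cart 322 0.4384 0.4066 size 0.035 0.11 yaw 178.02169799804688 z 0.043
 tray ((0.5713990926742554, 0.2937755286693573), (0.2421996295452118, 0.2521689534187317), 0.036212094128131866)
 switch 129 [ 0.5294 -0.3258  0.1766] ((0.5318999290466309, -0.3123564124107361), (0.08498809486627579, 0.06120715290307999), 82.70575714111328)
 console ((0.6003768444061279, -0.3473964333534241), (0.24253511428833008, 0.09412232041358948), 0.055984728038311005)
 sill [ 0.49506591 -0.09841962  0.10957517] ((0.4908354878425598, -0.09994550049304962), (0.026361661031842232, 0.3957224190235138), 0.1672925502061844)
```

```bash
cat >> h.py <<'E'
AX=np.array([.660,-.087]); YAW=.022
def pw(x,y,z):  # processor frame -> world
    c,s=np.cos(YAW),np.sin(YAW); return np.array([AX[0]+c*x-s*y,AX[1]+s*x+c*y,z])
def down(psi,tilt=0): # tilt: tool tips lean towards the processor's +x
    return Ro.from_euler('y',-tilt)*Ro.from_euler('z',psi)*Ro.from_euler('x',np.pi)
def st():
    o=manip.observe(); print('t',round(o['clock'],2),'pos',o['eef_pos'].round(4),'rot',o['ee_rot'].round(3),'F',o['ft_force'].round(1),'w',round(o['width'],4),'f',round(o['finger_force'],1)); return o
def plan(wps,smax=.036,amax=.13):
    """wps: (pos|None, Rotation|None, closure, dwell rows)"""
    o=st(); p=o['eef_pos'].copy(); R=Ro.from_euler('xyz',o['ee_rot']); rows=[]
    for q,Q,cl,dw in wps:
        q=p if q is None else np.array(q); Q=R if Q is None else Q
        dist=np.linalg.norm(q-p); ang=(R.inv()*Q).magnitude()
        n=max(int(np.ceil(max(dist/smax,ang/amax))),0)
        p0,R0=p.copy(),R; rv=(R0.inv()*Q).as_rotvec()
        for k in range(1,n+1):
            pt=p0+(q-p0)*k/n; Rt=R0*Ro.from_rotvec(rv*k/n)
            a=(R.inv().apply(pt-p)/.04).round(2 if k<n else 3); b=((R.inv()*Rt).as_rotvec()/np.pi).round(3)
            rows.append([cl,*a,*b]); p=p+R.apply(a*.04); R=R*Ro.from_rotvec(b*np.pi)
        rows+=[[cl,0,0,0,0,0,0]]*dw
    for k in range(0,len(rows),12):
        print('[['+','.join('['+','.join('%g'%(v+0) for v in r)+']' for r in rows[k:k+12])+']]')
E
python3 - <<'E'
from h import *
i=cams.camera_info('wrist'); o=manip.observe(); R=Ro.from_euler('xyz',o['ee_rot'])
cw=-np.array(i['R']).T@np.array(i['t']); print('cam in tool',R.inv().apply(cw-o['eef_pos']),'\n',np.array(i['R'])@R.as_matrix(),i['fx'],i['cx'],i['cy'])
Q=down(np.pi/2+YAW,np.deg2rad(20)); z=Q.as_matrix()[:,2]; print('toolz',z)
bar=pw(-.193,0,.144); print('bar',bar)
t=bar+z*.014
plan([([.35,.2,.3],None,.72,0),(t-z*.12+np.array([-.003,0,0]),Q,.72,1)])
E
```

```text
cam in tool [ 0.08143624  0.00016959 -0.16606523] 
 [[-8.80166505e-05  9.99999994e-01  6.43846213e-05]
 [-9.56125402e-01 -6.52929853e-05 -2.92957697e-01]
 [-2.92957691e-01 -8.73449271e-05  9.56125402e-01]] 325.19226210127806 285.10870459077927 205.37375278127715
toolz [ 0.34202014  0.         -0.93969262]
bar [ 0.4670467  -0.09124566  0.144     ]
t 1.1 pos [0.2049 0.5104 0.2186] rot [-3.142 -0.     2.76 ] F [ 0.3  0.1 -0. ] w 0.0928 f 0.0
[[[0.72,-0.63,-0.58,-0.2,0,0,0],[0.72,-0.62,-0.59,-0.21,0,0,0],[0.72,-0.63,-0.58,-0.2,0,0,0],[0.72,-0.62,-0.59,-0.2,0,0,0],[0.72,-0.63,-0.58,-0.21,0,0,0],[0.72,-0.62,-0.59,-0.2,0,0,0],[0.72,-0.63,-0.58,-0.2,0,0,0],[0.72,-0.63,-0.59,-0.21,0,0,0],[0.72,-0.62,-0.58,-0.2,0,0,0],[0.72,-0.628,-0.589,-0.204,0,0,0],[0.72,-0.45,-0.6,0.14,-0.01,-0.007,0.037],[0.72,-0.52,-0.55,0.13,-0.009,-0.006,0.037]]]
[[[0.72,-0.57,-0.5,0.13,-0.01,-0.007,0.036],[0.72,-0.63,-0.42,0.13,-0.01,-0.007,0.037],[0.72,-0.66,-0.36,0.13,-0.009,-0.006,0.037],[0.72,-0.7,-0.28,0.13,-0.01,-0.007,0.036],[0.72,-0.73,-0.21,0.15,-0.01,-0.007,0.037],[0.72,-0.74,-0.12,0.15,-0.009,-0.007,0.037],[0.72,-0.75,-0.04,0.16,-0.01,-0.006,0.037],[0.72,-0.741,0.038,0.185,-0.01,-0.007,0.037],[0.72,0,0,0,0,0,0]]]
```

>>> servo_tool:
  steps:
    - [[0.72,-0.63,-0.58,-0.2,0,0,0],[0.72,-0.62,-0.59,-0.21,0,0,0],[0.72,-0.63,-0.58,-0.2,0,0,0],[0.72,-0.62,-0.59,-0.2,0,0,0],[0.72,-0.63,-0.58,-0.21,0,0,0],[0.72,-0.62,-0.59,-0.2,0,0,0],[0.72,-0.63,-0.58,-0.2,0,0,0],[0.72,-0.63,-0.59,-0.21,0,0,0],[0.72,-0.62,-0.58,-0.2,0,0,0],[0.72,-0.628,-0.589,-0.204,0,0,0],[0.72,-0.45,-0.6,0.14,-0.01,-0.007,0.037],[0.72,-0.52,-0.55,0.13,-0.009,-0.006,0.037]]
  force: 25

```text
clock: 2.3
eef_pos: [0.3662, 0.1407, 0.2891]
ee_rot: [3.076, 0.035, 2.521]
ft_force: [-0.2, -0.0, -0.9]
width: 0.0255
finger_force: 0.0
```

>>> servo_tool:
  steps:
    - [[0.72,-0.57,-0.5,0.13,-0.01,-0.007,0.036],[0.72,-0.63,-0.42,0.13,-0.01,-0.007,0.037],[0.72,-0.66,-0.36,0.13,-0.009,-0.006,0.037],[0.72,-0.7,-0.28,0.13,-0.01,-0.007,0.036],[0.72,-0.73,-0.21,0.15,-0.01,-0.007,0.037],[0.72,-0.74,-0.12,0.15,-0.009,-0.007,0.037],[0.72,-0.75,-0.04,0.16,-0.01,-0.006,0.037],[0.72,-0.741,0.038,0.185,-0.01,-0.007,0.037],[0.72,0,0,0,0,0,0]]

```text
clock: 3.2
eef_pos: [0.4277, -0.0933, 0.243]
ee_rot: [2.792, 0.007, 1.584]
ft_force: [1.0, 0.7, 0.6]
width: 0.0261
finger_force: 0.0
```

```bash
python3 - <<'E'
from h import *
st()
p,d,i=snap('wrist','w1.png'); print([(r['at'],r['conf']) for r in nets.search_frame('wrist','shutter_bar')][:3])
bar=pw(-.193,0,.144)
c=np.array(i['R'])@bar+np.array(i['t']); th=np.arctan2(np.hypot(c[0],c[1]),c[2]); ph=np.arctan2(c[1],c[0]); print('pred',i['cx']+i['fx']*th*np.cos(ph),i['cy']+i['fx']*th*np.sin(ph))
snap('top'); 
E
```

```text
t 3.2 pos [ 0.4277 -0.0933  0.243 ] rot [2.792 0.007 1.584] F [1.  0.7 0.6] w 0.0261 f 0.0
[([413.6, 146.6], 0.73)]
pred 288.0981075874569 201.2150242271324
```

View pics/w1.png

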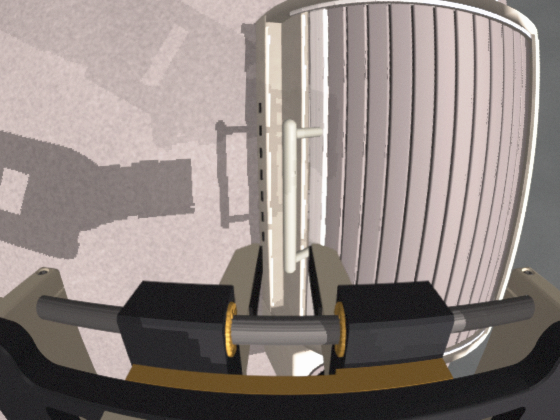

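```bash
python3 - <<'E'
from h import *
Q=down(np.pi/2+YAW,np.deg2rad(20)); z=Q.as_matrix()[:,2]
b=lambda a: pw(-.215*np.cos(np.deg2rad(a)),0,.05+.215*np.sin(np.deg2rad(a)))+z*.014
plan([(b(26)+[-.002,0,0],Q,.72,1),(None,None,1,5)])
print()
import h
# arc from nominal
h.st=lambda: dict(eef_pos=b(26)+[-.002,0,0],ee_rot=Q.as_euler('xyz'))
h.plan([(b(a),Q,1,0) for a in range(31,97,5)],smax=.025)
E
```

```text
t 3.35 pos [ 0.4277 -0.0909  0.2438] rot [2.792 0.007 1.591] F [ 0.   0.5 -0.5] w 0.0258 f 0.0
[[[0.72,0,0,0.75,0,0,0],[0.72,0,0.01,0.75,0,0,0],[0.72,-0.01,0,0.75,0,0,0],[0.72,0,0.009,0.755,0,0,0],[0.72,0,0,0,0,0,0],[1,0,0,0,0,0,0],[1,0,0,0,0,0,0],[1,0,0,0,0,0,0],[1,0,0,0,0,0,0],[1,0,0,0,0,0,0]]]

[[[1,-0.004,0.398,-0.294,0,0,0],[1,-0.002,0.377,-0.279,0,0,0],[1,-0.003,0.4,-0.245,0,0,0],[1,-0.002,0.419,-0.209,0,0,0],[1,-0.002,0.437,-0.172,0,0,0],[1,-0.001,0.449,-0.133,0,0,0],[1,-0.002,0.46,-0.093,0,0,0],[1,-0.001,0.466,-0.054,0,0,0],[1,0,0.468,-0.012,0,0,0],[1,-0.001,0.468,0.029,0,0,0],[1,0,0.464,0.069,0,0,0],[1,0,0.456,0.109,0,0,0]]]
[[[1,0.001,0.445,0.149,0,0,0],[1,0.001,0.43,0.187,0,0,0]]]
```

>>> servo_tool:
  steps:
    - [[0.72,0,0,0.75,0,0,0],[0.72,0,0.01,0.75,0,0,0],[0.72,-0.01,0,0.75,0,0,0],[0.72,0,0.009,0.755,0,0,0],[0.72,0,0,0,0,0,0],[1,0,0,0,0,0,0],[1,0,0,0,0,0,0],[1,0,0,0,0,0,0],[1,0,0,0,0,0,0]]

```text
clock: 4.25
eef_pos: [0.4714, -0.0919, 0.1333]
ee_rot: [2.787, 0.009, 1.59]
ft_force: [9.6, 2.9, -3.7]
width: 0.0108
finger_force: 25.0
```

>>> servo_tool:
  steps:
    - [[1,-0.002,0.2,-0.147,0,0,0],[1,-0.002,0.2,-0.147,0,0,0],[1,-0.001,0.188,-0.14,0,0,0],[1,-0.001,0.188,-0.14,0,0,0],[1,-0.001,0.2,-0.122,0,0,0],[1,-0.001,0.2,-0.122,0,0,0]]

```text
clock: 4.85
eef_pos: [0.5012, -0.091, 0.1789]
ee_rot: [2.794, 0.008, 1.591]
ft_force: [-5.7, -2.3, 0.6]
width: 0.0114
finger_force: 25.0
```

>>> servo_tool:
  steps:
    - [[1,-0.001,0.21,-0.105,0,0,0],[1,-0.001,0.209,-0.105,0,0,0],[1,-0.001,0.219,-0.086,0,0,0],[1,-0.001,0.219,-0.086,0,0,0],[1,0,0.225,-0.067,0,0,0],[1,-0.001,0.225,-0.067,0,0,0],[1,-0.001,0.23,-0.047,0,0,0],[1,-0.001,0.23,-0.047,0,0,0],[1,0,0.233,-0.027,0,0,0],[1,-0.001,0.233,-0.027,0,0,0],[1,0,0.234,-0.006,0,0,0],[1,0,0.234,-0.006,0,0,0]]

```text
clock: 6.05
eef_pos: [0.5958, -0.0892, 0.2409]
ee_rot: [2.791, 0.008, 1.59]
ft_force: [-1.8, -2.6, 0.7]
width: 0.0111
finger_force: 25.0
```

>>> servo_tool:
  steps:
    - [[1,0,0.234,0.015,0,0,0],[1,-0.001,0.234,0.015,0,0,0],[1,0,0.232,0.034,0,0,0],[1,0,0.232,0.034,0,0,0],[1,0,0.228,0.054,0,0,0],[1,0,0.228,0.054,0,0,0],[1,0.001,0.222,0.074,0,0,0],[1,0,0.222,0.074,0,0,0],[1,0.001,0.215,0.093,0,0,0],[1,0,0.215,0.093,0,0,0],[1,0,0,0,0,0,0]]

```text
clock: 7.15
eef_pos: [0.6876, -0.0872, 0.2504]
ee_rot: [2.794, 0.007, 1.59]
ft_force: [-2.2, -2.7, -0.9]
width: 0.0111
finger_force: 25.0
```

```bash
python3 - <<'E'
from h import *
o=st(); Q=Ro.from_euler('xyz',o['ee_rot']); z=Q.as_matrix()[:,2]; p=o['eef_pos']-z*.014-np.r_[AX,.05]; print(p,np.hypot(p[0],p[2]),np.rad2deg(np.arctan2(p[2],-p[0])))
E
```

```text
t 7.15 pos [ 0.6876 -0.0872  0.2504] rot [2.794 0.007 1.59 ] F [-2.2 -2.7 -0.9] w 0.0111 f 25.0
[ 2.28615372e-02 -1.93943644e-04  2.13605764e-01] 0.21482567914824457 96.10892826193236
```

```bash
python3 - <<'E'
from h import *
o=manip.observe();z=Ro.from_euler('xyz',o['ee_rot']).as_matrix()[:,2]
p=o['eef_pos']
plan([(None,None,.7,3),(p-z*.10,None,.6,0),([.53,-.09,.37],down(np.pi+YAW),.5,1)])
E
```

```text
t 7.15 pos [ 0.6876 -0.0872  0.2504] rot [2.794 0.007 1.59 ] F [-2.2 -2.7 -0.9] w 0.0111 f 25.0
[[[0.7,0,0,0,0,0,0],[0.7,0,0,0,0,0,0],[0.7,0,0,0,0,0,0],[0.6,0,0,-0.83,0,0,0],[0.6,0,0,-0.84,0,0,0],[0.6,0,0,-0.83,0,0,0],[0.5,0,-0.21,-0.13,0.007,0.007,-0.038],[0.5,0.02,-0.2,-0.12,0.006,0.007,-0.038],[0.5,0.06,-0.21,-0.12,0.007,0.006,-0.038],[0.5,0.08,-0.2,-0.11,0.006,0.007,-0.038],[0.5,0.1,-0.19,-0.11,0.007,0.007,-0.038],[0.5,0.13,-0.18,-0.09,0.006,0.007,-0.038]]]
[[[0.5,0.16,-0.16,-0.1,0.007,0.007,-0.039],[0.5,0.17,-0.15,-0.08,0.006,0.007,-0.038],[0.5,0.19,-0.12,-0.08,0.007,0.006,-0.038],[0.5,0.21,-0.11,-0.08,0.006,0.007,-0.038],[0.5,0.22,-0.08,-0.06,0.007,0.007,-0.038],[0.5,0.23,-0.05,-0.06,0.006,0.007,-0.038],[0.5,0.233,-0.027,-0.058,0.007,0.007,-0.038],[0.5,0,0,0,0,0,0]]]
```

>>> servo_tool:
  steps:
    - [[0.7,0,0,0,0,0,0],[0.7,0,0,0,0,0,0],[0.7,0,0,0,0,0,0],[0.6,0,0,-0.83,0,0,0],[0.6,0,0,-0.84,0,0,0],[0.6,0,0,-0.83,0,0,0],[0.5,0,-0.21,-0.13,0.007,0.007,-0.038],[0.5,0.02,-0.2,-0.12,0.006,0.007,-0.038],[0.5,0.06,-0.21,-0.12,0.007,0.006,-0.038],[0.5,0.08,-0.2,-0.11,0.006,0.007,-0.038],[0.5,0.1,-0.19,-0.11,0.007,0.007,-0.038],[0.5,0.13,-0.18,-0.09,0.006,0.007,-0.038]]

```text
clock: 8.35
eef_pos: [0.5958, -0.0886, 0.3568]
ee_rot: [2.952, 0.077, 2.32]
ft_force: [-0.5, 0.5, 0.4]
width: 0.0466
finger_force: 0.0
```

>>> servo_tool:
  steps:
    - [[0.5,0.16,-0.16,-0.1,0.007,0.007,-0.039],[0.5,0.17,-0.15,-0.08,0.006,0.007,-0.038],[0.5,0.19,-0.12,-0.08,0.007,0.006,-0.038],[0.5,0.21,-0.11,-0.08,0.006,0.007,-0.038],[0.5,0.22,-0.08,-0.06,0.007,0.007,-0.038],[0.5,0.23,-0.05,-0.06,0.006,0.007,-0.038],[0.5,0.233,-0.027,-0.058,0.007,0.007,-0.038],[0.5,0,0,0,0,0,0]]

```text
clock: 9.15
eef_pos: [0.5293, -0.0896, 0.3708]
ee_rot: [-3.141, 0.002, -3.117]
ft_force: [1.1, -0.5, 0.2]
width: 0.0464
finger_force: 0.0
```

```bash
cat >> h.py <<'E'
def fcloud(d,i):
    v,u=np.mgrid[0:d.shape[0],0:d.shape[1]]; x,y=u-i['cx'],v-i['cy']; r=np.hypot(x,y)+1e-9; th=r/i['fx']; t=np.tan(th)
    P=np.stack([x/r*t*d,y/r*t*d,d],-1); W=(P-np.array(i['t']))@np.array(i['R']); W[(d<=0)|(th>1.3)]=np.nan; return W
def fproj(X,i):
    c=np.array(i['R'])@X+np.array(i['t']); th=np.arctan2(np.hypot(c[0],c[1]),c[2]); ph=np.arctan2(c[1],c[0]); return i['cx']+i['fx']*th*np.cos(ph),i['cy']+i['fx']*th*np.sin(ph)
def rects(W,zl,zh,box,minn=80,res=.001):
    P=W.reshape(-1,3); P=P[~np.isnan(P[:,0])]; x0,x1,y0,y1=box
    P=P[(P[:,2]>zl)&(P[:,2]<zh)&(P[:,0]>x0)&(P[:,0]<x1)&(P[:,1]>y0)&(P[:,1]<y1)]
    if len(P)<minn: return
    ij=((P[:,:2]-[x0,y0])/res).astype(int); g=np.zeros((int((x1-x0)/res)+2,int((y1-y0)/res)+2),np.uint8); g[ij[:,0],ij[:,1]]=1
    g=cv2.dilate(g,np.ones((7,7))); k,L=cv2.connectedComponents(g)
    for t in range(1,k):
        Q=P[L[ij[:,0],ij[:,1]]==t]
        if len(Q)<minn: continue
        (cx,cy),(w,h),a=cv2.minAreaRect(Q[:,:2].astype(np.float32)); a=a if w>h else a+90
        a=(np.deg2rad(a)+np.pi/2)%np.pi-np.pi/2
        print('  rect n',len(Q),'c',round(cx,4),round(cy,4),'size',round(max(w,h),4),round(min(w,h),4),'yaw',round(a,3),'z',np.percentile(Q[:,2],[50,90]).round(4))
E
python3 - <<'E'
from h import *
st()
p,d,i=snap('wrist','w2.png'); W=fcloud(d,i)
for t in('used1_c','fresh1_c'): print(t,[(np.round(r['at']),round(r['conf'],2),W[int(r['at'][1]),int(r['at'][0])].round(3)) for r in nets.search_frame('wrist',t)])
print('lanes pred',[np.round(fproj(pw(-.09,y,.054),i)) for y in(.07,0,-.07)])
rects(W,.08,.1,(.5,.67,-.22,.06))
for n in('top','scene'):
    p,d,i=snap(n,n+'2.png'); W=cloud(d,i); print(n); rects(W,.08,.1,(.5,.67,-.22,.06),30); print(' fresh'); rects(W,.028,.055,(.1,.52,.15,.8))
    print([(np.round(r['at']),round(r['conf'],2),W[int(r['at'][1]),int(r['at'][0])].round(3)) for r in nets.search_frame(n,'fresh1_c')])
    print(' tray floor');rects(W,0.002,.014,(.545,.70,.185,.37),100)
E
```

```text
t 9.15 pos [ 0.5293 -0.0896  0.3708] rot [-3.141e+00  2.000e-03 -3.117e+00] F [ 1.1 -0.5  0.2] w 0.0464 f 0.0
used1_c []
fresh1_c [(array([500.,  78.]), 0.72, array([0.359, 0.283, 0.038])), (array([ 99., 177.]), 0.54, array([ 0.529, -0.334,  0.165]))]
lanes pred [array([330., 189.]), array([285., 189.]), array([240., 189.])]
  rect n 1770 c 0.5713 -0.1583 size 0.1119 0.0349 yaw 0.02 z [0.0919 0.0931]
  rect n 1805 c 0.5723 -0.0878 size 0.1119 0.0337 yaw 0.015 z [0.0919 0.0931]
top
 fresh
  rect n 81 c 0.2468 0.7659 size 0.0704 0.0351 yaw -0.152 z [0.0411 0.0523]
  rect n 317 c 0.3516 0.2986 size 0.1122 0.0357 yaw -0.142 z [0.039  0.0444]
  rect n 315 c 0.4386 0.4066 size 0.1107 0.036 yaw -0.031 z [0.0379 0.0436]
  rect n 153 c 0.4328 0.7013 size 0.2006 0.0592 yaw -0.959 z [0.0413 0.051 ]
  rect n 187 c 0.4926 0.5476 size 0.1011 0.0557 yaw 1.56 z [0.0401 0.0453]
[(array([204., 257.]), 0.57, array([0.348, 0.301, 0.04 ])), (array([352., 176.]), 0.28, array([ 0.61 , -0.22 ,  0.052]))]
 tray floor
  rect n 1356 c 0.6182 0.2759 size 0.1812 0.1449 yaw -1.569 z [0.0061 0.0111]
scene
  rect n 259 c 0.5693 -0.1556 size 0.112 0.0349 yaw -0.011 z [0.0933 0.0978]
  rect n 225 c 0.5706 -0.0866 size 0.1116 0.0354 yaw -0.007 z [0.0922 0.098 ]
 fresh
  rect n 114 c 0.3512 0.3096 size 0.1116 0.0326 yaw 0.015 z [0.0399 0.0459]
  rect n 220 c 0.4367 0.4127 size 0.1123 0.0418 yaw -0.073 z [0.0388 0.0461]
  rect n 124 c 0.491 0.5509 size 0.1072 0.052 yaw 1.552 z [0.0421 0.05  ]
[]
 tray floor
  rect n 793 c 0.6177 0.2826 size 0.1783 0.1452 yaw -1.532 z [0.007  0.0118]
```

View pics/w2.png

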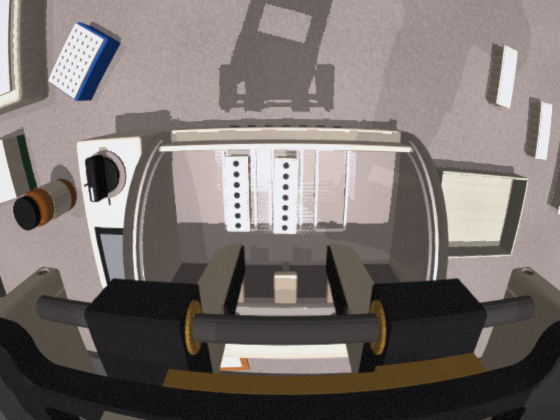

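View pics/top2.png

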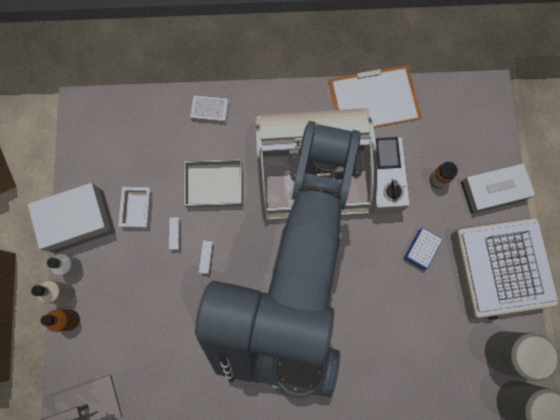

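```bash
python3 - <<'E'
from h import *
plan([([.572,-.0878,.2],down(np.pi+.018),.42,0),([.572,-.0878,.066],None,.42,1),(None,None,1,4)])
E
```

```text
t 9.5 pos [ 0.5296 -0.0901  0.3701] rot [ 3.141e+00  2.000e-03 -3.121e+00] F [-0.5  1.1 -0.7] w 0.0462 f 0.0
[[[0.42,-0.21,0.01,0.85,0,0,0],[0.42,-0.21,0,0.85,0,0,0],[0.42,-0.21,0.01,0.85,0,0,0.001],[0.42,-0.21,0.01,0.85,0,0,0],[0.42,-0.214,0.005,0.853,0,0,0],[0.42,0,0,0.84,0,0,0],[0.42,0,0,0.84,0,0,0],[0.42,0,0,0.83,0,0,0],[0.42,0.005,-0.001,0.84,0,0,0],[0.42,0,0,0,0,0,0],[1,0,0,0,0,0,0],[1,0,0,0,0,0,0]]]
[[[1,0,0,0,0,0,0],[1,0,0,0,0,0,0]]]
```

>>> servo_tool:
  steps:
    - [[0.42,-0.21,0.01,0.85,0,0,0],[0.42,-0.21,0.01,0.85,0,0,0],[0.42,-0.21,0.01,0.85,0,0,0],[0.42,-0.21,0.01,0.85,0,0,0],[0.42,-0.21,0.01,0.85,0,0,0],[0.42,0,0,0.85,0,0,0],[0.42,0,0,0.85,0,0,0],[0.42,0,0,0.8,0,0,0],[0.42,0,0,0.55,0,0,0],[0.42,0,0,0.3,0,0,0],[0.42,0,0,0,0,0,0],[1,0,0,0,0,0,0]]
  force: 25

```text
clock: 10.7
eef_pos: [0.5724, -0.0872, 0.0671]
ee_rot: [-3.141, 0.003, -3.12]
ft_force: [0.2, 0.4, -0.1]
width: 0.0494
finger_force: 0.0
```

>>> servo_tool:
  steps:
    - [[1,0,0,0,0,0,0],[1,0,0,0,0,0,0],[1,0,0,0,0,0,0],[1,0,0,-0.2,0,0,0],[1,0,0,-0.5,0,0,0],[1,0,0,-0.8,0,0,0],[1,0,0,-0.9,0,0,0],[1,0,0,-0.9,0,0,0],[1,0,0,-0.9,0,0,0],[1,0,0,-0.8,0,0,0],[1,0,0,-0.8,0,0,0]]

```text
clock: 11.8
eef_pos: [0.5711, -0.0869, 0.3004]
ee_rot: [-3.141, 0.002, -3.12]
ft_force: [-0.0, 0.3, 0.0]
width: 0.0335
finger_force: 24.9
```

```bash
python3 - <<'E'
from h import *
plan([([.618,.313,.30],down(np.pi),1,0),([.618,.313,.016+.002],None,1,1),(None,None,.42,3)],amax=.1)
E
```

```text
t 11.8 pos [ 0.5711 -0.0869  0.3004] rot [-3.141e+00  2.000e-03 -3.120e+00] F [-0.   0.3  0. ] w 0.0335 f 24.9
[[[1,-0.12,0.83,0,0,0,0.001],[1,-0.11,0.83,0,0,0,0],[1,-0.11,0.83,0,0,0,0.001],[1,-0.11,0.83,0,0,0,0],[1,-0.11,0.84,0,0,0,0.001],[1,-0.11,0.83,0,0,0,0.001],[1,-0.11,0.83,0.01,0,0,0],[1,-0.1,0.83,0,0,0,0.001],[1,-0.11,0.84,0,0,0,0],[1,-0.1,0.83,0,0,0.001,0.001],[1,-0.1,0.83,0,0,0,0],[1,-0.101,0.834,-0.001,0,0,0.001]]]
[[[1,0,0,0.88,0,0,0],[1,0,0,0.88,0,0,0],[1,0,0,0.88,0,0,0],[1,0,0,0.89,0,0,0],[1,0,0,0.88,0,0,0],[1,-0.01,0,0.88,0,0,0],[1,0,0,0.88,0,0,0],[1,0.002,0.001,0.88,0,0,0],[1,0,0,0,0,0,0],[0.42,0,0,0,0,0,0],[0.42,0,0,0,0,0,0],[0.42,0,0,0,0,0,0]]]
```

>>> servo_tool:
  steps:
    - [[1,-0.11,0.83,0,0,0,0.001],[1,-0.11,0.83,0,0,0,0],[1,-0.11,0.83,0,0,0,0.001],[1,-0.11,0.83,0,0,0,0],[1,-0.11,0.84,0,0,0,0.001],[1,-0.11,0.83,0,0,0,0.001],[1,-0.11,0.83,0.01,0,0,0],[1,-0.1,0.83,0,0,0,0.001],[1,-0.11,0.84,0,0,0,0],[1,-0.1,0.83,0,0,0,0.001],[1,-0.1,0.83,0,0,0,0],[1,-0.1,0.83,0,0,0,0.001]]

```text
clock: 13.0
eef_pos: [0.6177, 0.3141, 0.2984]
ee_rot: [-3.141, 0.001, -3.141]
ft_force: [0.2, -1.2, -1.1]
width: 0.0336
finger_force: 24.9
```

>>> servo_tool:
  steps:
    - [[1,0,0,0.95,0,0,0],[1,0,0,0.95,0,0,0],[1,0,0,0.95,0,0,0],[1,0,0,0.95,0,0,0],[1,0,0,0.95,0,0,0],[1,0,0,0.95,0,0,0],[1,0,0,0.6,0,0,0],[1,0,0,0.4,0,0,0],[1,0,0,0.2,0,0,0],[1,0,0,0.1,0,0,0],[1,0,0,0,0,0,0]]

```text
clock: 14.1
eef_pos: [0.6188, 0.3129, 0.0186]
ee_rot: [3.141, 0.002, 3.142]
ft_force: [-0.2, 0.8, -0.4]
width: 0.0341
finger_force: 24.9
```

```bash
python3 - <<'E'
from h import *
plan([([.618,.313,.018],down(np.pi),1,0)])
E
```

```text
t 14.1 pos [0.6188 0.3129 0.0186] rot [3.141e+00 2.000e-03 3.142e+00] F [-0.2  0.8 -0.4] w 0.0341 f 24.9
[[[1,0.02,0.003,0.016,0,0.001,0]]]
```

Release, rise, go over used3.

>>> servo_tool:
  steps:
    - [[0.42,0,0,0,0,0,0],[0.42,0,0,0,0,0,0],[0.42,0,0,-0.3,0,0,0],[0.42,0,0,-0.95,0,0,0],[0.42,0,0,-0.95,0,0,0],[0.42,0,0,-0.95,0,0,0],[0.42,0,0,-0.95,0,0,0],[0.42,0,0,-0.95,0,0,0],[0.42,0,0,-0.95,0,0,0],[0.42,0,0,-0.95,0,0,0]]

```text
clock: 15.1
eef_pos: [0.6176, 0.3126, 0.2991]
ee_rot: [3.141, 0.003, -3.142]
ft_force: [0.7, -0.4, 0.0]
width: 0.0539
finger_force: 0.0
```

```bash
python3 - <<'E'
from h import *
plan([([.572,-.158,.285],down(np.pi+.018),.42,0),([.572,-.158,.066],None,.42,0)],smax=.039)
E
```

```text
t 15.1 pos [0.6176 0.3126 0.2991] rot [ 3.141e+00  3.000e-03 -3.142e+00] F [ 0.7 -0.4  0. ] w 0.0539 f 0.0
[[[0.42,0.09,-0.9,0.03,0,0,0],[0.42,0.09,-0.91,0.02,0,0,-0.001],[0.42,0.09,-0.9,0.03,0,0,0],[0.42,0.09,-0.91,0.03,0,0,-0.001],[0.42,0.09,-0.9,0.02,0,0,0],[0.42,0.09,-0.91,0.03,0,0,-0.001],[0.42,0.1,-0.9,0.03,0,0,0],[0.42,0.1,-0.91,0.02,0,0.001,-0.001],[0.42,0.1,-0.9,0.03,0,0,0],[0.42,0.1,-0.9,0.03,0,0,0],[0.42,0.09,-0.91,0.02,0,0,-0.001],[0.42,0.11,-0.9,0.03,0,0,0]]]
[[[0.42,0.099,-0.905,0.026,0,0,-0.001],[0.42,0,0,0.91,0,0,0],[0.42,0,0,0.91,0,0,0],[0.42,0,0,0.92,0,0,0],[0.42,0,0,0.91,0,0,0],[0.42,0,0,0.91,0,0,0],[0.42,-0.002,-0.002,0.915,0,0,0]]]
```

>>> servo_tool:
  steps:
    - [[0.42,0.09,-0.9,0.03,0,0,0],[0.42,0.09,-0.91,0.02,0,0,-0.001],[0.42,0.09,-0.9,0.03,0,0,0],[0.42,0.09,-0.91,0.03,0,0,-0.001],[0.42,0.09,-0.9,0.02,0,0,0],[0.42,0.09,-0.91,0.03,0,0,-0.001],[0.42,0.1,-0.9,0.03,0,0,0],[0.42,0.1,-0.91,0.02,0,0,-0.001],[0.42,0.1,-0.9,0.03,0,0,0],[0.42,0.1,-0.9,0.03,0,0,0],[0.42,0.09,-0.91,0.02,0,0,-0.001],[0.42,0.11,-0.9,0.03,0,0,0]]

```text
clock: 16.3
eef_pos: [0.5753, -0.1231, 0.2845]
ee_rot: [-3.141, 0.003, -3.126]
ft_force: [-0.4, 0.3, -0.0]
width: 0.0537
finger_force: 0.0
```

>>> servo_tool:
  steps:
    - [[0.42,0.1,-0.905,0.026,0,0,-0.001],[0.42,0,0,0.9,0,0,0],[0.42,0,0,0.95,0,0,0],[0.42,0,0,0.95,0,0,0],[0.42,0,0,0.95,0,0,0],[0.42,0,0,0.9,0,0,0],[0.42,0,0,0.5,0,0,0],[0.42,0,0,0.3,0,0,0],[0.42,0,0,0,0,0,0]]

```text
clock: 17.2
eef_pos: [0.5723, -0.1578, 0.0638]
ee_rot: [3.141, 0.001, -3.123]
ft_force: [-0.8, -0.0, -0.2]
width: 0.0541
finger_force: 0.0
```

>>> servo_tool:
  steps:
    - [[1,0,0,0,0,0,0],[1,0,0,0,0,0,0],[1,0,0,0,0,0,0],[1,0,0,0,0,0,0],[1,0,0,-0.2,0,0,0],[1,0,0,-0.5,0,0,0],[1,0,0,-0.8,0,0,0],[1,0,0,-0.9,0,0,0],[1,0,0,-0.9,0,0,0],[1,0,0,-0.9,0,0,0],[1,0,0,-0.9,0,0,0],[1,0,0,-0.8,0,0,0]]

```text
clock: 18.4
eef_pos: [0.572, -0.1578, 0.3026]
ee_rot: [-3.141, 0.003, -3.123]
ft_force: [0.4, 0.0, -1.1]
width: 0.0338
finger_force: 25.0
```

>>> servo_tool:
  steps:
    - [[1,-0.1,0.9,0,0,0,0.001],[1,-0.1,0.9,0,0,0,0],[1,-0.1,0.9,0,0,0,0.001],[1,-0.1,0.9,0,0,0,0],[1,-0.1,0.9,0,0,0,0.001],[1,-0.1,0.9,0,0,0,0],[1,-0.11,0.92,0,0,0,0.001],[1,-0.11,0.92,0,0,0,0],[1,-0.11,0.92,0,0,0,0.001],[1,-0.11,0.92,0,0,0,0.001],[1,-0.1,0.92,0,0,0,0]]

```text
clock: 19.5
eef_pos: [0.6136, 0.2441, 0.3007]
ee_rot: [-3.142, 0.002, 3.142]
ft_force: [-0.2, -0.6, -0.3]
width: 0.0335
finger_force: 25.0
```

```bash
python3 - <<'E'
from h import *
plan([([.618,.243,.016],down(np.pi),1,0)])
p,d,i=snap('wrist','w3.png'); W=fcloud(d,i); rects(W,.03,.048,(.56,.68,.2,.36)); rects(W,.028,.05,(.25,.52,.2,.5))
E
```

```text
t 19.5 pos [0.6136 0.2441 0.3007] rot [-3.142e+00  2.000e-03  3.142e+00] F [-0.2 -0.6 -0.3] w 0.0335 f 25.0
[[[1,-0.01,0,0.89,0,0,0],[1,-0.01,-0.01,0.89,0,0,0],[1,-0.02,0,0.89,0,0,0],[1,-0.01,0,0.89,0,0,0],[1,-0.01,-0.01,0.89,0,0,0],[1,-0.01,0,0.89,0,0,0],[1,-0.02,0,0.89,0,0,0],[1,-0.008,-0.006,0.887,0,0.001,0]]]
  rect n 2020 c 0.6188 0.3129 size 0.1117 0.0348 yaw -0.021 z [0.0419 0.0431]
  rect n 474 c 0.3934 0.2948 size 0.0343 0.0285 yaw 1.444 z [0.038  0.0393]
  rect n 1940 c 0.4452 0.3671 size 0.1127 0.0351 yaw -0.03 z [0.038  0.0392]
```

>>> servo_tool:
  steps:
    - [[1,-0.02,0,0.95,0,0,0],[1,-0.02,-0.01,0.95,0,0,0],[1,-0.02,0,0.95,0,0,0],[1,-0.02,-0.01,0.95,0,0,0],[1,-0.02,0,0.95,0,0,0],[1,0,0,0.95,0,0,0],[1,0,0,0.7,0,0,0],[1,0,0,0.4,0,0,0],[1,0,0,0.2,0,0,0],[1,0,0,0.1,0,0,0],[1,0,0,0,0,0,0]]

```text
clock: 20.65
eef_pos: [0.6188, 0.2419, 0.0169]
ee_rot: [3.141, 0.003, -3.142]
ft_force: [0.8, -0.2, -0.1]
width: 0.0341
finger_force: 25.0
```

>>> servo_tool:
  steps:
    - [[0.42,0,0,0,0,0,0],[0.42,0,0,0,0,0,0],[0.42,0,0,-0.3,0,0,0],[0.42,0,0,-0.95,0,0,0],[0.42,0,0,-0.95,0,0,0],[0.42,0.95,0,-0.2,0,0,0],[0.42,0.95,0,-0.2,0,0,0],[0.42,0.95,0,-0.2,0,0,0],[0.42,0.95,0,-0.4,0,0,0],[0.42,0,0,-0.9,0,0,0],[0.42,0,0,0,0,0,0]]

```text
clock: 21.75
eef_pos: [0.4673, 0.2427, 0.1851]
ee_rot: [3.139, 0.009, -3.141]
ft_force: [1.3, -0.2, 0.2]
width: 0.0543
finger_force: 0.0
```

```bash
python3 - <<'E'
from h import *
p,d,i=snap('wrist','w4.png'); W=fcloud(d,i); rects(W,.03,.048,(.56,.68,.2,.36)); rects(W,.028,.05,(.25,.54,.15,.5))
plan([([.445,.367,.06],down(np.pi-.03),.42,0),([.445,.367,.012],None,.42,1)],smax=.039)
E
```

```text
rect n 1293 c 0.5883 0.2418 size 0.0564 0.0337 yaw -0.017 z [0.0417 0.0428]
  rect n 277 c 0.5934 0.3028 size 0.0538 0.0142 yaw 0.058 z [0.0415 0.0427]
  rect n 108 c 0.6684 0.2419 size 0.0328 0.0083 yaw 1.563 z [0.0415 0.0424]
  rect n 146 c 0.6693 0.3119 size 0.0332 0.0125 yaw -1.564 z [0.0416 0.0426]
  rect n 3888 c 0.3522 0.3004 size 0.1122 0.0347 yaw -0.135 z [0.038  0.0391]
  rect n 3267 c 0.4447 0.3667 size 0.1116 0.0351 yaw -0.028 z [0.0379 0.0389]
  rect n 992 c 0.5333 0.2431 size 0.1045 0.0051 yaw 1.565 z [0.0413 0.0494]
  rect n 424 c 0.5342 0.3441 size 0.0527 0.0071 yaw 1.504 z [0.0413 0.0495]
t 21.8 pos [0.4671 0.2424 0.1831] rot [ 3.139  0.007 -3.141] F [-0.2  0.2 -0.2] w 0.0539 f 0.0
[[[0.42,0.11,0.62,0.62,0,0,0.002],[0.42,0.12,0.62,0.61,0,0.001,0.002],[0.42,0.12,0.62,0.62,0,0,0.002],[0.42,0.13,0.62,0.61,0.001,0.001,0.002],[0.42,0.123,0.624,0.619,0,0,0.002],[0.42,0,0,0.6,0,0,0],[0.42,0,0.002,0.6,0,0,0],[0.42,0,0,0,0,0,0]]]
```

>>> servo_tool:
  steps:
    - [[0.42,0.11,0.62,0.62,0,0,0.002],[0.42,0.12,0.62,0.61,0,0.001,0.002],[0.42,0.12,0.62,0.62,0,0,0.002],[0.42,0.13,0.62,0.61,0.001,0.001,0.002],[0.42,0.12,0.62,0.62,0,0,0.002],[0.42,0,0,0.6,0,0,0],[0.42,0,0,0.4,0,0,0],[0.42,0,0,0.2,0,0,0],[0.42,0,0,0,0,0,0],[1,0,0,0,0,0,0],[1,0,0,0,0,0,0],[1,0,0,0,0,0,0]]

```text
clock: 23.0
eef_pos: [0.4438, 0.366, 0.0095]
ee_rot: [-3.139, -0.004, 3.11]
ft_force: [0.7, 1.4, 0.0]
width: 0.0345
finger_force: 0.3
```

>>> servo_tool:
  steps:
    - [[1,0,0,0,0,0,0],[1,0,0,-0.2,0,0,0],[1,0,0,-0.5,0,0,0],[1,0,0,-0.9,0,0,0],[1,0,0,-0.95,0,0,0],[1,0,0,-0.95,0,0,0],[1,0,0,-0.95,0,0,0],[1,0,0,-0.95,0,0,0],[1,0,0,-0.95,0,0,0],[1,0,0,-0.95,0,0,0],[1,0,0,0,0,0,0]]

```text
clock: 24.1
eef_pos: [0.4458, 0.3676, 0.3064]
ee_rot: [3.14, 0.002, 3.11]
ft_force: [-0.1, 0.3, -0.3]
width: 0.0339
finger_force: 25.0
```

```bash
python3 - <<'E'
from h import *
print(pw(-.09,.07,0),pw(-.09,0,0))
plan([([.570,-.018,.30],down(np.pi+.02),1,1),([.570,-.018,.069],None,1,1)],smax=.038)
E
```

```text
[ 0.5684819  -0.01899678  0.        ] [ 0.57002178 -0.08897984  0.        ]
t 24.1 pos [0.4458 0.3676 0.3064] rot [3.14e+00 2.00e-03 3.11e+00] F [-0.1  0.3 -0.3] w 0.0339 f 25.0
[[[1,-0.31,-0.87,0.01,0,0,-0.001],[1,-0.31,-0.87,0.02,0,0,-0.002],[1,-0.3,-0.86,0.01,0,0,-0.001],[1,-0.3,-0.88,0.01,0,0,-0.002],[1,-0.29,-0.87,0.02,0,0,-0.001],[1,-0.29,-0.87,0.01,0,0,-0.002],[1,-0.28,-0.88,0.01,0,0,-0.001],[1,-0.29,-0.87,0.02,0,0.001,-0.002],[1,-0.27,-0.88,0.01,0,0,-0.001],[1,-0.28,-0.88,0.01,0.001,0,-0.002],[1,-0.266,-0.881,0.019,0,0,-0.001],[1,0,0,0,0,0,0]]]
[[[1,0,0,0.82,0,0,0],[1,0,0,0.83,0,0,0],[1,0,0,0.82,0,0,0],[1,0,0,0.83,0,0,0],[1,0,0.01,0.82,0,0,0],[1,0,0,0.83,0,0,0],[1,-0.006,-0.002,0.825,0,0,0],[1,0,0,0,0,0,0]]]
```

>>> servo_tool:
  steps:
    - [[1,-0.31,-0.87,0.01,0,0,-0.001],[1,-0.31,-0.87,0.02,0,0,-0.002],[1,-0.3,-0.86,0.01,0,0,-0.001],[1,-0.3,-0.88,0.01,0,0,-0.002],[1,-0.29,-0.87,0.02,0,0,-0.001],[1,-0.29,-0.87,0.01,0,0,-0.002],[1,-0.28,-0.88,0.01,0,0,-0.001],[1,-0.29,-0.87,0.02,0,0,-0.002],[1,-0.27,-0.88,0.01,0,0,-0.001],[1,-0.28,-0.88,0.01,0,0,-0.002],[1,-0.266,-0.881,0.019,0,0,-0.001],[1,0,0,0,0,0,0]]

```text
clock: 25.3
eef_pos: [0.5691, -0.0223, 0.2944]
ee_rot: [-3.138, -0.006, -3.126]
ft_force: [0.7, 1.1, -1.0]
width: 0.0339
finger_force: 25.0
```

>>> servo_tool:
  steps:
    - [[1,0,0,0.8,0,0,0],[1,0,0,0.9,0,0,0],[1,0,0,0.9,0,0,0],[1,0,0,0.9,0,0,0],[1,0,0,0.9,0,0,0],[1,0,0,0.7,0,0,0],[1,0,0,0.3,0,0,0],[1,0,0,0,0,0,0]]

```text
clock: 26.1
eef_pos: [0.5668, -0.0191, 0.0781]
ee_rot: [-3.139, -0.008, -3.122]
ft_force: [0.0, -0.3, 0.1]
width: 0.0338
finger_force: 25.0
```

```bash
python3 - <<'E'
from h import *
plan([([.570,-.0185,.065],down(np.pi+.02),1,1)],smax=.01)
p,d,i=snap('wrist','w5.png'); W=fcloud(d,i); rects(W,.085,.115,(.5,.66,-.08,.04))
print([np.round(fproj(pw(-.09+a,.07+b,.06),i)) for a in(-.062,.062) for b in(.0215,-.0215)])
E
```

```text
t 26.1 pos [ 0.5668 -0.0191  0.0781] rot [-3.139 -0.008 -3.122] F [ 0.  -0.3  0.1] w 0.0338 f 25.0
[[[1,-0.04,0.01,0.16,0,-0.001,0],[1,-0.043,0.004,0.167,-0.001,-0.001,0],[1,0,0,0,0,0,0]]]
  rect n 385 c 0.5007 -0.0409 size 0.0777 0.0016 yaw -1.568 z [0.1083 0.1092]
  rect n 12177 c 0.5496 -0.0195 size 0.0756 0.0648 yaw 0.043 z [0.1066 0.1076]
  rect n 1149 c 0.6161 -0.018 size 0.0338 0.0175 yaw -1.554 z [0.1063 0.1071]
[array([323., 146.]), array([247., 146.]), array([316., 326.]), array([255., 326.])]
```

View pics/w5.png

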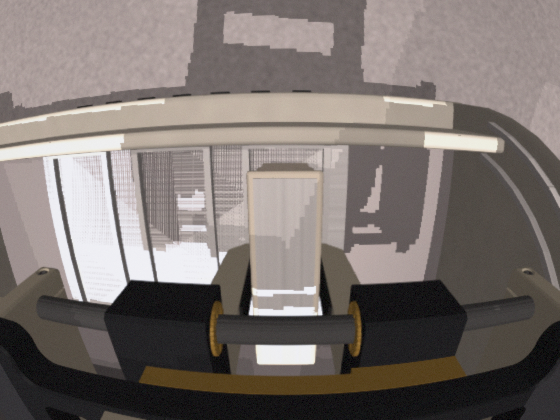

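>>> servo_tool:
  steps:
    - [[1,-0.02,0,0.12,0,-0.001,0],[1,0,0,0.12,-0.001,-0.001,0],[1,0,0,0.1,0,0,0],[1,0,0,0,0,0,0],[0.42,0,0,0,0,0,0],[0.42,0,0,0,0,0,0],[0.42,0,0,-0.3,0,0,0],[0.42,0,0,-0.95,0,0,0],[0.42,0,0,-0.95,0,0,0],[0.42,0,0,-0.95,0,0,0],[0.42,0,0,-0.95,0,0,0],[0.42,0,0,-0.95,0,0,0]]

```text
clock: 27.35
eef_pos: [0.5679, -0.0195, 0.2705]
ee_rot: [-3.142, 0.003, -3.123]
ft_force: [-0.3, 0.1, 0.7]
width: 0.054
finger_force: 0.0
```

>>> servo_tool:
  steps:
    - [[0.42,0,0,-0.8,0,0,0],[0.42,0.3,0.5,-0.3,0,0,0.01],[0.42,0.5,0.8,0,0,0,0.01],[0.42,0.5,0.8,0,0,0,0.01],[0.42,0.5,0.8,0,0,0,0.01],[0.42,0.5,0.8,0,0,0,0.01],[0.42,0.5,0.8,0,0,0,0],[0.42,0.5,0.8,0,0,0,0],[0.42,0.5,0.8,0,0,0,0],[0.42,0,0,0,0,0,0]]

```text
clock: 28.35
eef_pos: [0.4357, 0.2388, 0.3126]
ee_rot: [3.14, 0.002, 3.007]
ft_force: [0.1, -0.9, -0.6]
width: 0.054
finger_force: 0.0
```

```bash
python3 - <<'E'
from h import *
o=st()
p,d,i=snap('wrist','w6.png'); W=fcloud(d,i); print('deck');rects(W,.08,.1,(.5,.66,-.2,.05)); print('fresh');rects(W,.028,.05,(.25,.54,.15,.5)); print('tray');rects(W,.03,.048,(.56,.68,.2,.36))
plan([([.352,.300,.08],down(np.pi-.137),.42,0),([.352,.300,.010],None,.42,1)],smax=.038)
E
```

```text
t 28.35 pos [0.4357 0.2388 0.3126] rot [3.140e+00 2.000e-03 3.007e+00] F [ 0.1 -0.9 -0.6] w 0.054 f 0.0
deck
  rect n 551 c 0.5376 -0.0199 size 0.049 0.0349 yaw 0.033 z [0.0915 0.0926]
fresh
  rect n 2019 c 0.3524 0.3005 size 0.1103 0.0348 yaw -0.129 z [0.0379 0.0392]
  rect n 931 c 0.5355 0.2711 size 0.1998 0.0085 yaw 1.569 z [0.0421 0.0494]
tray
  rect n 1353 c 0.6167 0.2417 size 0.113 0.035 yaw -0.002 z [0.0418 0.0429]
t 28.4 pos [0.4365 0.2373 0.3125] rot [3.141e+00 2.000e-03 3.006e+00] F [ 1.  -1.2  0.3] w 0.0539 f 0.0
[[[0.42,0.33,0.18,0.83,0,0,0],[0.42,0.33,0.18,0.83,0,0,0],[0.42,0.33,0.18,0.83,0,0,0],[0.42,0.33,0.18,0.83,0,0,0],[0.42,0.34,0.18,0.83,0,0.001,0],[0.42,0.32,0.18,0.83,0,0,0.001],[0.42,0.334,0.182,0.83,0,0,0],[0.42,0,0,0.88,0,0,0],[0.42,-0.002,-0.001,0.87,0,0,0],[0.42,0,0,0,0,0,0]]]
```

>>> servo_tool:
  steps:
    - [[0.42,0.33,0.18,0.83,0,0,0],[0.42,0.33,0.18,0.83,0,0,0],[0.42,0.33,0.18,0.83,0,0,0],[0.42,0.33,0.18,0.83,0,0,0],[0.42,0.34,0.18,0.83,0,0,0],[0.42,0.33,0.18,0.83,0,0,0.001],[0.42,0.33,0.18,0.83,0,0,0],[0.42,0,0,0.8,0,0,0],[0.42,0,0,0.6,0,0,0],[0.42,0,0,0.3,0,0,0],[0.42,0,0,0,0,0,0],[1,0,0,0,0,0,0]]

```text
clock: 29.6
eef_pos: [0.3537, 0.2988, 0.0119]
ee_rot: [3.141, 0.002, 3.0]
ft_force: [0.6, 0.1, 0.3]
width: 0.0497
finger_force: 0.0
```

>>> servo_tool:
  steps:
    - [[1,0,0,0,0,0,0],[1,0,0,0,0,0,0],[1,0,0,0,0,0,0],[1,0,0,-0.2,0,0,0],[1,0,0,-0.5,0,0,0],[1,0,0,-0.9,0,0,0],[1,0,0,-0.95,0,0,0],[1,0,0,-0.95,0,0,0],[1,0,0,-0.95,0,0,0],[1,0,0,-0.95,0,0,0],[1,0,0,-0.95,0,0,0],[1,0,0,-0.95,0,0,0]]

```text
clock: 30.8
eef_pos: [0.3518, 0.2983, 0.3053]
ee_rot: [3.141, 0.002, 3.0]
ft_force: [0.7, 0.6, -1.0]
width: 0.0341
finger_force: 25.0
```

```bash
python3 - <<'E'
from h import *
plan([([.570,-.0885,.30],down(np.pi+.02),1,1),([.570,-.0885,.078],None,1,1)],smax=.038)
E
```

```text
t 30.8 pos [0.3518 0.2983 0.3053] rot [3.141e+00 2.000e-03 3.000e+00] F [ 0.7  0.6 -1. ] w 0.0341 f 25.0
[[[1,-0.56,-0.73,0.01,0,0,-0.004],[1,-0.56,-0.74,0.01,0,0,-0.005],[1,-0.54,-0.75,0.01,0,0,-0.004],[1,-0.53,-0.76,0.02,0,0,-0.004],[1,-0.53,-0.76,0.01,0,0,-0.004],[1,-0.51,-0.77,0.01,0,0,-0.005],[1,-0.5,-0.78,0.01,0,0,-0.004],[1,-0.49,-0.78,0.01,0,0,-0.004],[1,-0.49,-0.79,0.01,0,0,-0.004],[1,-0.47,-0.8,0.01,0,0,-0.005],[1,-0.46,-0.8,0.02,0,0,-0.004],[1,-0.446,-0.812,0.007,0,0.001,-0.004]]]
[[[1,0,0,0,0,0,0],[1,0,0,0.93,0,0,0],[1,0,0,0.92,0,0,0],[1,0,0,0.93,0,0,0],[1,-0.01,0,0.92,0,0,0],[1,0,0,0.93,0,0,0],[1,0.002,-0.002,0.92,0,0,0],[1,0,0,0,0,0,0]]]
```

>>> servo_tool:
  steps:
    - [[1,-0.56,-0.73,0.01,0,0,-0.004],[1,-0.56,-0.74,0.01,0,0,-0.005],[1,-0.54,-0.75,0.01,0,0,-0.004],[1,-0.53,-0.76,0.02,0,0,-0.004],[1,-0.53,-0.76,0.01,0,0,-0.004],[1,-0.51,-0.77,0.01,0,0,-0.005],[1,-0.5,-0.78,0.01,0,0,-0.004],[1,-0.49,-0.78,0.01,0,0,-0.004],[1,-0.49,-0.79,0.01,0,0,-0.004],[1,-0.47,-0.8,0.01,0,0,-0.005],[1,-0.46,-0.8,0.02,0,0,-0.004],[1,-0.446,-0.812,0.007,0,0,-0.004]]

```text
clock: 32.0
eef_pos: [0.5707, -0.0895, 0.2983]
ee_rot: [3.141, 0.001, -3.122]
ft_force: [0.1, 0.4, -0.7]
width: 0.0341
finger_force: 25.0
```

>>> servo_tool:
  steps:
    - [[1,0,0,0,0,0,0],[1,0,0,0.9,0,0,0],[1,0,0,0.92,0,0,0],[1,0,0,0.93,0,0,0],[1,-0.01,0,0.92,0,0,0],[1,0,0,0.93,0,0,0],[1,0,0,0.65,0,0,0],[1,0,0,0.2,0,0,0],[1,0,0,0,0,0,0]]

```text
clock: 32.9
eef_pos: [0.5709, -0.0877, 0.0798]
ee_rot: [3.141, 0.0, -3.122]
ft_force: [-0.1, 0.6, -0.8]
width: 0.0341
finger_force: 25.0
```

```bash
python3 - <<'E'
from h import *
p,d,i=snap('wrist','w7.png'); W=fcloud(d,i); rects(W,.085,.115,(.505,.66,-.12,.02))
plan([([.570,-.0885,.066],down(np.pi+.02),1,1)],smax=.01)
E
```

```text
rect n 12462 c 0.553 -0.0877 size 0.0802 0.0644 yaw -0.004 z [0.1057 0.1067]
  rect n 6740 c 0.5476 -0.0202 size 0.0678 0.0354 yaw 0.031 z [0.0919 0.0928]
  rect n 719 c 0.6194 -0.0868 size 0.0336 0.0132 yaw 1.567 z [0.1054 0.1061]
t 32.95 pos [ 0.5716 -0.0879  0.0808] rot [-3.142e+00  2.000e-03 -3.123e+00] F [ 0.4 -0.5 -0.4] w 0.0335 f 25.0
[[[1,0.02,-0.01,0.19,0,0,0],[1,0.022,-0.004,0.18,0,0.001,0],[1,0,0,0,0,0,0]]]
```

>>> servo_tool:
  steps:
    - [[1,0.02,0,0.13,0,0,0],[1,0.01,0,0.12,0,0,0],[1,0,0,0.09,0,0,0],[1,0,0,0,0,0,0],[0.42,0,0,0,0,0,0],[0.42,0,0,0,0,0,0],[0.42,0,0,-0.3,0,0,0],[0.42,0,0,-0.95,0,0,0],[0.42,0,0,-0.95,0,0,0],[0.42,0,0,-0.95,0,0,0],[0.42,0,0,-0.95,0,0,0],[0.42,0,0,-0.95,0,0,0]]

```text
clock: 34.15
eef_pos: [0.5695, -0.0881, 0.271]
ee_rot: [-3.141, 0.002, -3.123]
ft_force: [0.5, 0.2, 0.0]
width: 0.0539
finger_force: 0.0
```

>>> servo_tool:
  steps:
    - [[0.42,0.3,0,-0.9,0,0,0],[0.42,0.5,0,-0.9,0,0,0],[0.42,0.5,0,-0.9,0,0,0],[0.42,0,0,0,0,0,0]]

```text
clock: 34.55
eef_pos: [0.5173, -0.0894, 0.3823]
ee_rot: [-3.139, 0.01, -3.123]
ft_force: [0.4, -0.4, 0.0]
width: 0.0539
finger_force: 0.0
```

```bash
python3 - <<'E'
from h import *
o=st()
p,d,i=snap('wrist','w8.png'); W=fcloud(d,i); print('deck');rects(W,.08,.1,(.5,.66,-.2,.05)); print('tray');rects(W,.03,.048,(.56,.68,.2,.36))
print('bar');rects(W,.25,.275,(.62,.72,-.2,.05),20); print('loose');rects(W,.028,.06,(.2,.5,.1,.45))
Q=down(np.pi/2+YAW,np.deg2rad(20)); z=Q.as_matrix()[:,2]
bar=pw(.0225,0,.264); print(bar)
plan([(bar-z*.09,Q,.7,1),(bar+z*.014,None,.7,1)],smax=.035)
E
```

```text
t 34.55 pos [ 0.5173 -0.0894  0.3823] rot [-3.139  0.01  -3.123] F [ 0.4 -0.4  0. ] w 0.0539 f 0.0
deck
  rect n 1682 c 0.568 -0.0875 size 0.1109 0.0334 yaw 0.014 z [0.0919 0.093 ]
  rect n 1699 c 0.5694 -0.0199 size 0.1133 0.0349 yaw 0.022 z [0.0918 0.093 ]
tray
  rect n 943 c 0.6163 0.2409 size 0.1118 0.0352 yaw -0.01 z [0.0418 0.0431]
  rect n 839 c 0.6185 0.3126 size 0.1123 0.0362 yaw -0.005 z [0.0418 0.043 ]
bar
loose
[ 0.68249456 -0.08650504  0.264     ]
t 34.6 pos [ 0.5175 -0.0892  0.3794] rot [-3.14   0.007 -3.123] F [-0.9  0.6 -0.4] w 0.054 f 0.0
[[[0.7,-0.26,0,0.06,-0.006,-0.007,0.038],[0.7,-0.25,0.03,0.07,-0.007,-0.006,0.038],[0.7,-0.25,0.06,0.07,-0.006,-0.007,0.038],[0.7,-0.24,0.08,0.08,-0.007,-0.007,0.038],[0.7,-0.22,0.12,0.09,-0.006,-0.006,0.038],[0.7,-0.21,0.13,0.09,-0.007,-0.007,0.038],[0.7,-0.19,0.16,0.1,-0.006,-0.007,0.038],[0.7,-0.16,0.18,0.11,-0.007,-0.006,0.038],[0.7,-0.14,0.19,0.11,-0.006,-0.007,0.038],[0.7,-0.12,0.2,0.12,-0.007,-0.007,0.038],[0.7,-0.09,0.22,0.13,-0.006,-0.006,0.038],[0.7,-0.05,0.22,0.13,-0.007,-0.007,0.038]]]
[[[0.7,-0.034,0.223,0.144,-0.006,-0.007,0.038],[0.7,0,0,0,0,0,0],[0.7,0,0,0.87,0,0,0],[0.7,0,0,0.86,0,0,0],[0.7,0.002,0.001,0.87,0,0,0],[0.7,0,0,0,0,0,0]]]
```

View pics/w8.png

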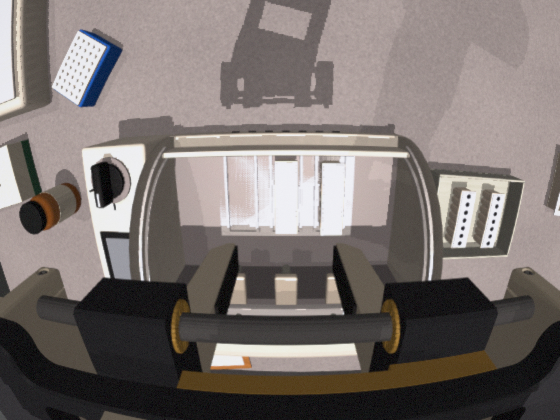

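>>> servo_tool:
  steps:
    - [[0.7,-0.26,0,0.06,-0.006,-0.007,0.038],[0.7,-0.25,0.03,0.07,-0.007,-0.006,0.038],[0.7,-0.25,0.06,0.07,-0.006,-0.007,0.038],[0.7,-0.24,0.08,0.08,-0.007,-0.007,0.038],[0.7,-0.22,0.12,0.09,-0.006,-0.006,0.038],[0.7,-0.21,0.13,0.09,-0.007,-0.007,0.038],[0.7,-0.19,0.16,0.1,-0.006,-0.007,0.038],[0.7,-0.16,0.18,0.11,-0.007,-0.006,0.038],[0.7,-0.14,0.19,0.11,-0.006,-0.007,0.038],[0.7,-0.12,0.2,0.12,-0.007,-0.007,0.038],[0.7,-0.09,0.22,0.13,-0.006,-0.006,0.038],[0.7,-0.05,0.22,0.13,-0.007,-0.007,0.038]]

```text
clock: 35.8
eef_pos: [0.6416, -0.0863, 0.3459]
ee_rot: [2.82, 0.023, 1.706]
ft_force: [0.3, 0.0, -0.2]
width: 0.0281
finger_force: 0.0
```

>>> servo_tool:
  steps:
    - [[0.7,-0.034,0.223,0.144,-0.006,-0.007,0.038],[0.7,0,0,0,0,0,0],[0.7,0,0,0,0,0,0]]

```text
clock: 36.1
eef_pos: [0.6514, -0.0861, 0.3438]
ee_rot: [2.8, 0.007, 1.595]
ft_force: [-0.5, 0.2, 0.8]
width: 0.0281
finger_force: 0.0
```

```bash
python3 - <<'E'
from h import *
p,d,i=snap('wrist','w9.png'); W=fcloud(d,i)
bar=pw(.0225,0,.264); print('pred bar px',fproj(bar,i),'ends',fproj(pw(.0225,.065,.264),i),fproj(pw(.0225,-.065,.264),i))
print(nets.search_frame('wrist','shutter_bar')[:2])
rects(W,.255,.275,(.62,.75,-.2,.05),20)
Q=down(np.pi/2+YAW,np.deg2rad(20)); z=Q.as_matrix()[:,2]
plan([(bar+z*.014,Q,.7,1)],smax=.035)
E
```

```text
pred bar px (np.float64(287.70415526975773), np.float64(211.71383807596212)) ends (np.float64(288.16699540271867), np.float64(131.2671727857798)) (np.float64(287.2197921080256), np.float64(280.8981219443081))
[{'at': [273.6, 154.6], 'conf': 0.79}, {'at': [99.9, 362.5], 'conf': 0.31}]
  rect n 2342 c 0.683 -0.0854 size 0.1392 0.0125 yaw -1.551 z [0.2687 0.2701]
t 36.2 pos [ 0.6515 -0.0864  0.3444] rot [2.799 0.007 1.593] F [-0.4  0.6 -0.7] w 0.0281 f 0.0
[[[0.7,0,0.02,0.83,-0.001,0,0],[0.7,0,0.02,0.84,0,0,0],[0.7,-0.007,0.012,0.835,-0.001,0,0],[0.7,0,0,0,0,0,0]]]
```

Bar confirmed at (0.683, −0.086, ~0.264). Grip and lower along the arc.

>>> servo_tool:
  steps:
    - [[0.7,0,0.02,0.83,-0.001,0,0],[0.7,0,0.02,0.84,0,0,0],[0.7,0,0.01,0.835,-0.001,0,0],[0.7,0,0,0,0,0,0],[1,0,0,0,0,0,0],[1,0,0,0,0,0,0],[1,0,0,0,0,0,0],[1,0,0,0,0,0,0]]

```text
clock: 37.0
eef_pos: [0.6868, -0.0865, 0.2529]
ee_rot: [2.792, 0.007, 1.591]
ft_force: [-7.6, -0.9, 3.0]
width: 0.0113
finger_force: 25.0
```

>>> servo_tool:
  steps:
    - [[1,0,-0.215,-0.093,0,0,0],[1,0,-0.215,-0.093,0,0,0],[1,0,-0.222,-0.074,0,0,0],[1,0,-0.222,-0.074,0,0,0],[1,0,-0.228,-0.054,0,0,0],[1,0,-0.228,-0.054,0,0,0],[1,0,-0.232,-0.034,0,0,0],[1,0,-0.232,-0.034,0,0,0],[1,0,-0.234,-0.015,0,0,0],[1,0.001,-0.234,-0.015,0,0,0],[1,0,-0.234,0.006,0,0,0],[1,0,-0.234,0.006,0,0,0]]

```text
clock: 38.2
eef_pos: [0.5769, -0.0885, 0.2335]
ee_rot: [2.792, 0.006, 1.591]
ft_force: [0.2, 0.8, 6.4]
width: 0.0111
finger_force: 25.0
```

>>> servo_tool:
  steps:
    - [[1,0,-0.233,0.027,0,0,0],[1,0.001,-0.233,0.027,0,0,0],[1,0.001,-0.23,0.047,0,0,0],[1,0.001,-0.23,0.047,0,0,0],[1,0,-0.225,0.067,0,0,0],[1,0.001,-0.225,0.067,0,0,0],[1,0.001,-0.219,0.086,0,0,0],[1,0.001,-0.219,0.086,0,0,0],[1,0.001,-0.21,0.105,0,0,0],[1,0.001,-0.21,0.105,0,0,0]]

```text
clock: 39.2
eef_pos: [0.5023, -0.0899, 0.1771]
ee_rot: [2.792, 0.006, 1.591]
ft_force: [4.2, 4.9, -3.8]
width: 0.0116
finger_force: 25.0
```

```bash
python3 - <<'E'
from h import *
o=st(); Q=down(np.pi/2+YAW,np.deg2rad(20)); z=Q.as_matrix()[:,2]
p=o['eef_pos']-z*.014-np.r_[AX,.05]; print(np.hypot(p[0],p[2]),np.rad2deg(np.arctan2(p[2],-p[0])))
b=lambda a: pw(-.215*np.cos(np.deg2rad(a)),0,.05+.215*np.sin(np.deg2rad(a)))+z*.014
plan([(b(a),Q,1,0) for a in (38.5,36,33.5,31,29,27.5,26)]+[(None,None,1,2)])
E
```

```text
t 39.2 pos [ 0.5023 -0.0899  0.1771] rot [2.792 0.006 1.591] F [ 4.2  4.9 -3.8] w 0.0116 f 25.0
0.2146266487664914 40.79044530956067
t 39.2 pos [ 0.5023 -0.0899  0.1771] rot [2.792 0.006 1.591] F [ 4.2  4.9 -3.8] w 0.0116 f 25.0
[[[1,-0.017,-0.189,0.101,0,0,0],[1,0.001,-0.198,0.127,0,0,0],[1,0,-0.191,0.135,0,0,0],[1,0.001,-0.186,0.143,0,0,0],[1,0.001,-0.143,0.121,0,0,0],[1,0.001,-0.105,0.094,0,0,0],[1,0,-0.103,0.096,0,0,0],[1,0,0,0,0,0,0],[1,0,0,0,0,0,0]]]
```

Finish lowering, then open to ~26 mm and back off along the tool axis.

>>> servo_tool:
  steps:
    - [[1,0,-0.189,0.101,0,0,0],[1,0.001,-0.198,0.127,0,0,0],[1,0,-0.191,0.135,0,0,0],[1,0.001,-0.186,0.143,0,0,0],[1,0.001,-0.143,0.121,0,0,0],[1,0.001,-0.105,0.094,0,0,0],[1,0,-0.103,0.096,0,0,0],[1,0,0,0,0,0,0],[1,0,0,0,0,0,0]]

```text
clock: 40.1
eef_pos: [0.4722, -0.0908, 0.1317]
ee_rot: [2.792, 0.006, 1.591]
ft_force: [1.8, 2.7, -4.5]
width: 0.0109
finger_force: 25.0
```

>>> servo_tool:
  steps:
    - [[0.76,0,0,0,0,0,0],[0.76,0,0,0,0,0,0],[0.76,0,0,0,0,0,0],[0.76,0,0,-0.3,0,0,0],[0.76,0,0,-0.6,0,0,0],[0.76,0,0,-0.95,0,0,0],[0.76,0,0,-0.95,0,0,0],[0.76,0,0,-0.95,0,0,0],[0.6,0,0,-0.95,0,0,0]]

```text
clock: 41.0
eef_pos: [0.4065, -0.0908, 0.3108]
ee_rot: [2.791, 0.007, 1.59]
ft_force: [1.8, 0.1, -0.4]
width: 0.0265
finger_force: 0.0
```

```bash
python3 - <<'E'
from h import *
o=st(); p,d,i=snap('wrist','w10.png'); W=fcloud(d,i); rects(W,.13,.16,(.44,.485,-.2,.02),20); print('sill'); rects(W,.1,.128,(.47,.53,-.3,.13),100)
plan([([.47,-.30,.32],down(np.pi+YAW),.5,1)],smax=.03)
E
```

```text
t 41.0 pos [ 0.4065 -0.0908  0.3108] rot [2.791 0.007 1.59 ] F [ 1.8  0.1 -0.4] w 0.0265 f 0.0
  rect n 1489 c 0.4727 -0.0904 size 0.1411 0.0242 yaw -1.568 z [0.1489 0.1505]
sill
  rect n 4493 c 0.497 -0.0969 size 0.3936 0.0341 yaw -1.569 z [0.1134 0.1259]
t 41.05 pos [ 0.4072 -0.0914  0.3163] rot [2.785 0.01  1.59 ] F [ 2.1 -1.1  6.1] w 0.03 f 0.0
[[[0.5,-0.4,0.11,0.04,0.007,0.007,-0.038],[0.5,-0.42,0.05,0.02,0.006,0.007,-0.038],[0.5,-0.42,0.01,0.02,0.007,0.007,-0.038],[0.5,-0.41,-0.04,0.01,0.007,0.007,-0.038],[0.5,-0.41,-0.09,0,0.006,0.007,-0.038],[0.5,-0.4,-0.13,-0.01,0.007,0.007,-0.038],[0.5,-0.37,-0.19,-0.01,0.006,0.007,-0.038],[0.5,-0.36,-0.23,-0.02,0.007,0.007,-0.038],[0.5,-0.32,-0.26,-0.02,0.007,0.008,-0.038],[0.5,-0.28,-0.31,-0.02,0.006,0.007,-0.038],[0.5,-0.25,-0.34,-0.02,0.007,0.007,-0.038],[0.5,-0.21,-0.36,-0.01,0.007,0.007,-0.038]]]
[[[0.5,-0.156,-0.389,-0.016,0.006,0.007,-0.038],[0.5,0,0,0,0,0,0]]]
```

>>> servo_tool:
  steps:
    - [[0.5,-0.4,0.11,0.04,0.007,0.007,-0.038],[0.5,-0.42,0.05,0.02,0.006,0.007,-0.038],[0.5,-0.42,0.01,0.02,0.007,0.007,-0.038],[0.5,-0.41,-0.04,0.01,0.007,0.007,-0.038],[0.5,-0.41,-0.09,0,0.006,0.007,-0.038],[0.5,-0.4,-0.13,-0.01,0.007,0.007,-0.038],[0.5,-0.37,-0.19,-0.01,0.006,0.007,-0.038],[0.5,-0.36,-0.23,-0.02,0.007,0.007,-0.038],[0.5,-0.32,-0.26,-0.02,0.007,0.008,-0.038],[0.5,-0.28,-0.31,-0.02,0.006,0.007,-0.038],[0.5,-0.25,-0.34,-0.02,0.007,0.007,-0.038],[0.5,-0.21,-0.36,-0.01,0.007,0.007,-0.038]]

```text
clock: 42.25
eef_pos: [0.4658, -0.2842, 0.3112]
ee_rot: [3.118, 0.011, 3.047]
ft_force: [0.2, 0.2, 0.4]
width: 0.0465
finger_force: 0.0
```

>>> servo_tool:
  steps:
    - [[0.5,-0.156,-0.389,-0.016,0.006,0.007,-0.038],[0.5,0,0,0,0,0,0]]

```text
clock: 42.45
eef_pos: [0.4708, -0.3004, 0.3111]
ee_rot: [3.137, -0.008, -3.119]
ft_force: [-0.5, 0.3, -0.5]
width: 0.0465
finger_force: 0.0
```

```bash
python3 - <<'E'
from h import *
o=st(); p,d,i=snap('wrist','w11.png'); W=fcloud(d,i); rects(W,.155,.19,(.45,.6,-.40,-.26),40,.0005); print('top of wing');rects(W,.168,.185,(.45,.6,-.42,-.26),30,.0005)
print([(r['at'],r['conf']) for r in nets.search_frame('wrist','switch_grip')[:2]]); print(fproj(np.array([.528,-.335,.17]),i))
u=np.array([255,135]); 
E
```

```text
t 42.45 pos [ 0.4708 -0.3004  0.3111] rot [ 3.137 -0.008 -3.119] F [-0.5  0.3 -0.5] w 0.0465 f 0.0
  rect n 709 c 0.5308 -0.3414 size 0.0592 0.0163 yaw 0.021 z [0.1749 0.1764]
  rect n 846 c 0.5552 -0.2695 size 0.0842 0.02 yaw 0.021 z [0.1747 0.187 ]
top of wing
  rect n 583 c 0.5309 -0.3414 size 0.059 0.0163 yaw 0.016 z [0.1753 0.1765]
  rect n 424 c 0.5514 -0.2697 size 0.0562 0.0195 yaw 0.028 z [0.1775 0.1835]
[([247.8, 235.3], 0.66)]
(np.float64(249.91450484730763), np.float64(247.01001521160433))
```

View pics/w11.png

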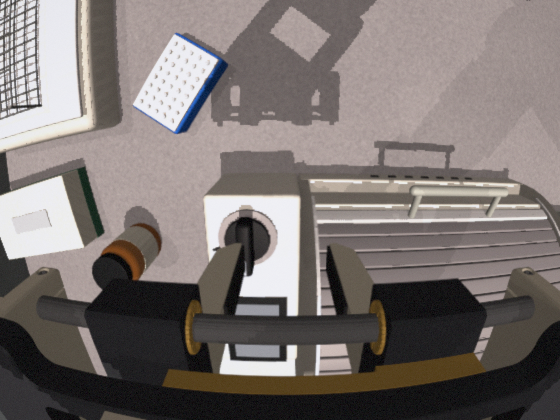

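```bash
python3 - <<'E'
from h import *
plan([([.5308,-.3414,.215],down(np.pi+.02),.5,0),([.5308,-.3414,.152],None,.5,1),(None,None,1,4)],smax=.035)
E
```

```text
t 42.55 pos [ 0.4704 -0.2991  0.3111] rot [ 3.135 -0.008 -3.124] F [0.4 0.2 0.7] w 0.0463 f 0.0
[[[0.5,-0.38,-0.27,0.6,0,-0.001,0],[0.5,-0.37,-0.28,0.59,0.001,0,0],[0.5,-0.38,-0.27,0.6,0,-0.001,-0.001],[0.5,-0.372,-0.276,0.6,0.001,0,0],[0.5,0,0,0.79,0,0,0],[0.5,-0.003,0,0.785,0,0,0],[0.5,0,0,0,0,0,0],[1,0,0,0,0,0,0],[1,0,0,0,0,0,0],[1,0,0,0,0,0,0],[1,0,0,0,0,0,0]]]
```

>>> servo_tool:
  steps:
    - [[0.5,-0.38,-0.27,0.6,0,-0.001,0],[0.5,-0.37,-0.28,0.59,0.001,0,0],[0.5,-0.38,-0.27,0.6,0,-0.001,-0.001],[0.5,-0.37,-0.28,0.6,0.001,0,0],[0.5,0,0,0.79,0,0,0],[0.5,0,0,0.78,0,0,0],[0.5,0,0,0,0,0,0],[1,0,0,0,0,0,0],[1,0,0,0,0,0,0],[1,0,0,0,0,0,0],[1,0,0,0,0,0,0]]
  force: 40

```text
clock: 43.65
eef_pos: [0.5312, -0.3418, 0.1528]
ee_rot: [-3.141, -0.001, -3.118]
ft_force: [-0.4, 0.1, 0.7]
width: 0.0193
finger_force: 0.0
```

>>> servo_tool:
  steps:
    - [[1,0,0,0,0,0,0.025],[1,0,0,0,0,0,0.035],[1,0,0,0,0,0,0.035],[1,0,0,0,0,0,0]]

```text
clock: 44.05
eef_pos: [0.5311, -0.3415, 0.1526]
ee_rot: [-3.141, -0.001, 2.866]
ft_force: [-1.5, 3.4, 4.6]
width: 0.0162
finger_force: 40.0
```

```bash
python3 -c "
from h import *
o=st();print(o['moment'],o['joint_positions'].round(2))"
```

```text
t 44.05 pos [ 0.5311 -0.3415  0.1526] rot [-3.141e+00 -1.000e-03  2.866e+00] F [-1.5  3.4  4.6] w 0.0162 f 40.0
[0.63510438 0.18043886 0.08484264] [-0.64  0.57  1.49 -0.    1.09 -1.94]
```

>>> servo_tool:
  steps:
    - [[1,0,0,0,0,0,0.038],[1,0,0,0,0,0,0.038],[1,0,0,0,0,0,0.038],[1,0,0,0,0,0,0.038],[1,0,0,0,0,0,0.038],[1,0,0,0,0,0,0.038],[1,0,0,0,0,0,0.035],[1,0,0,0,0,0,0]]

```text
clock: 44.85
eef_pos: [0.5311, -0.3416, 0.1526]
ee_rot: [-3.14, -0.0, 2.041]
ft_force: [-1.5, 1.5, 5.3]
width: 0.0155
finger_force: 40.0
```

```bash
python3 - <<'E'
from h import *
o=st();print(o['moment'])
p,d,i=snap('wrist','w12.png'); W=fcloud(d,i); rects(W,.17,.18,(.48,.59,-.38,-.28),30,.0005)
E
```

```text
t 44.85 pos [ 0.5311 -0.3416  0.1526] rot [-3.14  -0.     2.041] F [-1.5  1.5  5.3] w 0.0155 f 40.0
[0.52989346 0.33769473 0.13118163]
  rect n 3589 c 0.5307 -0.34 size 0.0509 0.0444 yaw 1.368 z [0.1755 0.1768]
```

>>> servo_tool:
  steps:
    - [[1,0,0,0,0,0,0.015],[1,0,0,0,0,0,0.012],[1,0,0,0,0,0,0]]

```text
clock: 45.2
eef_pos: [0.5311, -0.3416, 0.1526]
ee_rot: [-3.14, -0.0, 1.959]
ft_force: [-1.9, 2.3, 5.4]
width: 0.0157
finger_force: 40.0
```

```bash
python3 -c "
from h import *
o=st();print(o['moment'])"
```

```text
t 45.2 pos [ 0.5311 -0.3416  0.1526] rot [-3.14  -0.     1.959] F [-1.9  2.3  5.4] w 0.0157 f 40.0
[0.40183633 0.34472967 0.11610667]
```

>>> servo_tool:
  steps:
    - [[1,0,0,0,0,0,0.013],[1,0,0,0,0,0,0.012],[1,0,0,0,0,0,0]]

```text
clock: 45.5
eef_pos: [0.5311, -0.3417, 0.1527]
ee_rot: [-3.14, 0.0, 1.881]
ft_force: [-1.7, 2.1, 4.4]
width: 0.0157
finger_force: 41.0
```

```bash
python3 -c "
from h import *
o=st();print(o['moment'])"
```

```text
t 45.5 pos [ 0.5311 -0.3417  0.1527] rot [-3.14   0.     1.881] F [-1.7  2.1  4.4] w 0.0157 f 41.0
[0.47622637 0.35799908 0.79020041]
```

>>> servo_tool:
  steps:
    - [[0,0,0,0,0,0,0],[0,0,0,0,0,0,0],[0,0,0,0,0,0,0],[0,0,0,0,0,0,0],[0,0,0,0,0,0,0],[0,0,0,0,0,0,0],[0,0,0,-0.4,0,0,0],[0,0,0,-0.9,0,0,0],[0,0,0,-0.9,0,0,0],[0,0,0,-0.9,0,0,0],[0,0.6,0,-0.9,0,0,0],[0,0,0,0,0,0,0]]

```text
clock: 46.7
eef_pos: [0.5251, -0.3185, 0.3176]
ee_rot: [3.138, 0.007, 1.879]
ft_force: [-0.4, 0.5, 0.1]
width: 0.0929
finger_force: 0.0
```

>>> servo_tool:
  steps:
    - [[0.3,0,-0.9,-0.3,0,0,0],[0.3,0,-0.9,0,0,0,0],[0.3,0,-0.9,0,0,0,0],[0.3,0,-0.9,0,0,0,0],[0.3,0,0,0,0,0,0]]

```text
clock: 47.2
eef_pos: [0.384, -0.3635, 0.3241]
ee_rot: [-3.139, 0.001, 1.875]
ft_force: [-0.0, 0.2, 1.0]
width: 0.0653
finger_force: 0.0
```

```bash
python3 - <<'E'
from h import *
o=st(); p,d,i=snap('wrist','w13.png')
p,d,i=snap('top','top3.png'); W=cloud(d,i); print('sw');rects(W,.163,.19,(.48,.59,-.38,-.29),15); print('bar');rects(W,.135,.16,(.43,.484,-.2,.02),15); print('tray');rects(W,.03,.048,(.56,.68,.2,.36))
p,d,i=snap('scene','scene3.png'); W=cloud(d,i); print('sw');rects(W,.163,.19,(.48,.59,-.38,-.29),15); print('bar');rects(W,.135,.16,(.43,.484,-.2,.02),15)
cv2.imwrite('pics/s3c.png',cv2.resize(p[60:380,140:420,::-1],None,fx=1.85,fy=1.85))
E
```

```text
t 47.2 pos [ 0.384  -0.3635  0.3241] rot [-3.139e+00  1.000e-03  1.875e+00] F [-0.   0.2  1. ] w 0.0653 f 0.0
sw
  rect n 102 c 0.5295 -0.3427 size 0.0601 0.0175 yaw -0.007 z [0.1761 0.1827]
bar
  rect n 167 c 0.4714 -0.0932 size 0.1382 0.0224 yaw -1.556 z [0.1498 0.1561]
tray
  rect n 274 c 0.6158 0.2397 size 0.1116 0.0331 yaw -0.013 z [0.042 0.046]
  rect n 281 c 0.618 0.3103 size 0.1124 0.0341 yaw -0.019 z [0.042  0.0463]
sw
  rect n 86 c 0.5294 -0.3403 size 0.0549 0.0168 yaw 0.086 z [0.1766 0.1826]
bar
  rect n 133 c 0.4704 -0.0905 size 0.1399 0.0243 yaw 1.552 z [0.1497 0.157 ]
```

View pics/s3c.png

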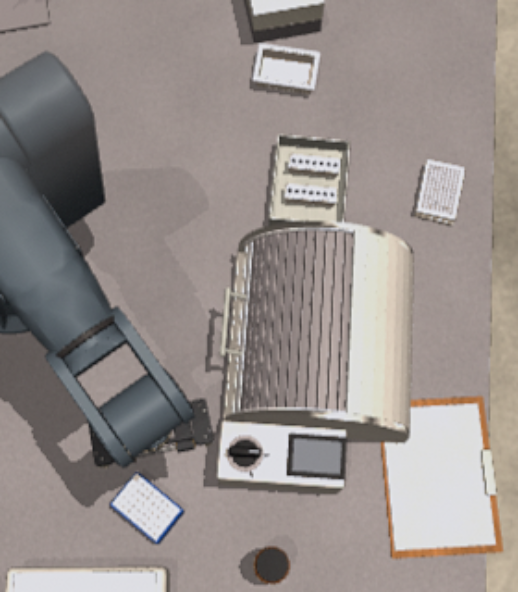

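```bash
python3 - <<'E'
from h import *
for n in('top','scene'):
    z=np.load(n+'1.npz'); rects(cloud(z['d'],z),.135,.16,(.43,.484,-.2,.02),15)
print(manip.finish_job())
E
```

```text
rect n 168 c 0.4731 -0.0932 size 0.1386 0.0252 yaw -1.541 z [0.1493 0.1548]
  rect n 135 c 0.4705 -0.0891 size 0.1402 0.0241 yaw 1.553 z [0.1494 0.1561]
the job is handed in; nothing more can be done
None
```

Job handed in with every step done in order: both used cartridges are in the waste tray, both fresh ones lie in lanes 1 and 2, the shutter is down on the sill, and the start switch was turned to its stop and sprang back. The trough, tip box and bottle were left alone.

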